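# Brush out the sample ware and tray it

### The job

Wash up after the parasite test: lift the bottle brush up off its hook and, going from the cleanest ware to the dirtiest (the tall footed cylinder, then the beaker, then the squat sample pot; one may be missing today), brush out each piece where it stands on the bench: down to the bottom, up to the mouth, and down to the bottom again. Finish with the brush hanging on its hook again and every piece, once brushed, standing upright in the steel tray, all let go and at rest. Do not disturb the wash bottle, the slide box or the stack of dishes.

Things in the scene. Friction and masses are not known exactly. Their poses are not given: they have to be found in the camera images.
- brush: Bottle brush, 215 mm, 70 g, hanging by its eye on the hook, x along the stand's x. Origin: bristle tip; z up. From the tip: dark bristles to 88 mm (36 mm across, soft ends give freely, firm core 22 mm), wire to 134 mm, white flat handle 134-186 mm (12 mm along x, 30 mm along y: grip across y), eye centred at 200 mm in the y-z plane (20 mm hole, ring 5 mm thick, 30 mm outside).
- brush_tip (a point): The bottom tip of the bristles, on the brush's axis.
- brush_grip (a point): The place to grip, on the brush's axis, 172 mm above the tip (14 mm below the lower edge of the eye's ring).
- brush_eye (a point): Centre of the eye, 200 mm above the tip.
- stand: Fixed steel brush stand. Origin under its post (12 mm thick, 248 mm high); foot plate 140 x 110 x 12 mm, from 35 mm behind the post (+x) to 105 mm before it. From the post's top a hook arm 5 mm thick runs along -x: dips 10 mm over 50 mm to its seat, then rises 12 mm over 30 mm to its free tip (top at 252 mm). Lift the brush 22 mm to draw its eye off past the tip along -x.
- hook_seat (a point): The low seat of the hook arm (centreline of the bar), 50 mm out along the stand's -x from the post and 237.5 mm above the bench. A hanging brush has the centre of its eye about 7 mm below this, its tip about 30 mm above the bench.
- cylinder: Tall white plastic sedimentation cylinder, 105 mm high, 47 mm outside, 41 mm bore, 4 mm floor, on a round foot 64 mm across and 5 mm thick; 120 g or so. Origin: centre of its underside; z up. May be absent.
- beaker: White plastic beaker, 80 mm high, 52 mm outside, 46 mm bore, 4 mm floor, small pouring lip, no foot. Origin: centre of its underside; z up. May be absent.
- pot: Squat white plastic sample pot, 55 mm high, 60 mm outside, 52 mm bore, 4 mm floor, two thin thread ribs below the mouth. Origin: centre of its underside; z up. May be absent.
- tray: Fixed shallow steel instrument tray, 320 mm along its x, 180 mm along its y, walls 22 mm high and 3 mm thick, floor 3 mm thick. Origin: centre of its underside. Ware 80 mm apart along x has ample room.
- wash_bottle: White wash bottle with a grey cap, 120 mm high, 64 mm across: leave alone. Origin: centre of its underside.
- slide_box: Grey slide box 77 x 102 x 36 mm: leave alone. Origin: centre of its underside.
- dishes: Stack of three pale dishes, 93 mm across, 41 mm high: leave alone. Origin: centre of its underside.

How it is judged:
On the way, in this order (a step that is already met when the one before it is completed fails the run):
1. the brush is lifted off its hook and clear of the stand (distance between brush_eye and hook_seat above 0.07 m and contact force between brush and stand below 0.05 N and height (world z) of brush_tip above 0.03 m and angle between brush's own z axis and vertical below 0.6 rad), for 0.1 s.
2. the brush tip is at the bottom of the cylinder (within 12 mm of its floor), the cylinder standing out of the tray (x of brush_tip in the frame of cylinder between -0.0205 and 0.0205 m and y of brush_tip in the frame of cylinder between -0.0205 and 0.0205 m and z of brush_tip in the frame of cylinder between 0 and 0.016 m and angle between cylinder's own z axis and vertical below 0.35 rad and (x of cylinder in the frame of tray above 0.17 m or x of cylinder in the frame of tray below -0.17 m or y of cylinder in the frame of tray above 0.1 m or y of cylinder in the frame of tray below -0.1 m)), for 0.1 s.
3. the brush is drawn up again to the mouth of the cylinder (tip less than 22 mm below the rim, or just above it) (horizontal distance between brush_tip and cylinder below 0.06 m and z of brush_tip in the frame of cylinder above 0.083 m).
4. the brush tip is at the bottom of the cylinder a second time (all of step 2), for 0.1 s.
5. the brush tip is at the bottom of the beaker (within 12 mm of its floor), the beaker standing out of the tray (x of brush_tip in the frame of beaker between -0.023 and 0.023 m and y of brush_tip in the frame of beaker between -0.023 and 0.023 m and z of brush_tip in the frame of beaker between 0 and 0.016 m and angle between beaker's own z axis and vertical below 0.35 rad and (x of beaker in the frame of tray above 0.17 m or x of beaker in the frame of tray below -0.17 m or y of beaker in the frame of tray above 0.1 m or y of beaker in the frame of tray below -0.1 m)), for 0.1 s.
6. the brush is drawn up again to the mouth of the beaker (tip less than 22 mm below the rim, or just above it) (horizontal distance between brush_tip and beaker below 0.06 m and z of brush_tip in the frame of beaker above 0.058 m).
7. the brush tip is at the bottom of the beaker a second time (all of step 5), for 0.1 s.
8. the brush tip is at the bottom of the pot (within 12 mm of its floor), the pot standing out of the tray (x of brush_tip in the frame of pot between -0.026 and 0.026 m and y of brush_tip in the frame of pot between -0.026 and 0.026 m and z of brush_tip in the frame of pot between 0 and 0.016 m and angle between pot's own z axis and vertical below 0.35 rad and (x of pot in the frame of tray above 0.17 m or x of pot in the frame of tray below -0.17 m or y of pot in the frame of tray above 0.1 m or y of pot in the frame of tray below -0.1 m)), for 0.1 s.
9. the brush is drawn up again to the mouth of the pot (tip less than 22 mm below the rim, or just above it) (horizontal distance between brush_tip and pot below 0.06 m and z of brush_tip in the frame of pot above 0.033 m).
10. the brush tip is at the bottom of the pot a second time (all of step 8), for 0.1 s.
At the end, for the whole second after the job is handed in: The brush hangs still by its eye on the hook (eye within 35 mm of the seat, within 20 degrees of upright); every piece of ware present stands upright (within 6 degrees) on the tray floor, released and at rest; bottle, slide box and dishes within 30 mm of where they were (distance between brush_eye and hook_seat below 0.035 m and angle between brush's own z axis and vertical below 0.35 rad and contact force between brush and stand above 0.1 N and linear speed of brush below 0.05 m/s and x of cylinder in the frame of tray between -0.135 and 0.135 m and y of cylinder in the frame of tray between -0.065 and 0.065 m and z of each of cylinder, beaker, pot in the frame of tray below 0.008 m and angle between each of cylinder, beaker, pot's own z axis and vertical below 0.1 rad and linear speed of each of cylinder, beaker, pot below 0.02 m/s and x of beaker in the frame of tray between -0.135 and 0.135 m and y of beaker in the frame of tray between -0.065 and 0.065 m and x of pot in the frame of tray between -0.135 and 0.135 m and y of pot in the frame of tray between -0.065 and 0.065 m and distance of each of wash_bottle, slide_box, dishes from where it was at the start of the episode below 0.03 m); the robot touches nothing.
It fails at once if the wash bottle is shoved away (more than 30 mm) or tipped (distance of wash_bottle from where it was at the start of the episode above 0.03 m or angle between wash_bottle's own z axis and vertical above 0.3 rad).
It fails at once if the slide box is shoved away (more than 30 mm) or tipped (distance of slide_box from where it was at the start of the episode above 0.03 m or angle between slide_box's own z axis and vertical above 0.3 rad).
It fails at once if the dishes is shoved away (more than 30 mm) or tipped (distance of dishes from where it was at the start of the episode above 0.03 m or angle between dishes's own z axis and vertical above 0.3 rad).
Of cylinder, beaker, pot only 2 to 3 are there at a start; the rules pass over those that are not, and their reading is None.
At some moment in a run one of beaker, pot may be knocked a few centimetres aside while the robot is not near it.
It also fails if it takes over 210 s, if anything falls off the work surface, if the arm or the gripper's body presses on something with over 40 N, if the wrist force passes 120 N, or if a joint passes its speed limit or range.

### The arm

A 6-joint arm with a two-finger parallel gripper is mounted at the origin on the work surface. World frame = base frame: x ahead of the robot, y to its left, z up, the work surface at z = 0. Lengths are in m, angles in rad, forces in N, time in s.
With the tool pointing down it reaches from about 0.3 to 0.775 m from the base axis. Payload 14.6 kg.
Tool frame: the origin (TCP) lies at the very end of the fingers, on their centre line; the grasp point (between the pads) lies ctrl.grasp_offset behind it (ctrl.grasp_offset is the distance from the TCP to the grasp point, in m); z points along the fingers, y is the direction in which the jaws open and shut (so a half turn about z gives the same grasp; the last joint's range is limited). The gripper opens to 94 mm and grips with 3 to 60 N. Pads are 16 mm wide; open, the fingers measure 119 mm over their backs; the gripper's body (75 mm by 177 mm) begins 78 mm behind the grasp point.
Start: joints at [-1.254, 0.3, 1.521, -0, 1.321, -0.067], TCP at [0.206, -0.51, 0.205] pointing down, gripper open.
Joint ranges: [-3.03, 3.03], [-0.79, 2.21], [0.23, 2.52], [-1.04, 4.18], [0, 3.07], [-2.55, 2.55]. Speed limits (rad/s): [2.22, 2.22, 2.57, 3.14, 3.14, 3.14].

### API

Orientations are given as [roll, pitch, yaw] about the fixed x, y, z axes, in that order (R = Rz(yaw) Ry(pitch) Rx(roll)).
In Python, from station import ctrl gives the robot as it stands. The module is installed in compiled form; this text tells all that it offers.
- The arm moves only by the tool carry_out, never from a script. Its argument "deltas" is a list of rows, each an object of numbers: "x", "y", "z": the shift along the tool's x, y, z in units of 0.02 m (1.0 is 0.02 m); "wx", "wy", "wz": the turn, a rotation vector about the tool's x, y, z in units of 0.08 rad (1.0 is 0.08 rad); "jaw": the opening in per cent of the stroke, from 0 (shut) to 100 (fully open). A call has 1 to 12 rows; each row shifts and turns the commanded pose from where the row before left it, along the tool's axes as they then stand; what a row does not reach is not made up. A row lasts 1/12 s, in which the tool goes at most 41.7 mm and 7.16 degrees, less where a joint would pass 70% of its speed; a pose out of reach is approached as far as the arm can. A call with a number of a shift or a turn outside -1 to 1 is refused whole. A call with a gripper value outside its range is refused whole. The fingers move at their own pace and stop on an object; "squeeze" is the grip in N (left out, the last holds). Time passes only in rows, so rows that do not move let the fingers close. It gives the time, the measured TCP pose, the force and the opening at its end, in the units of the state.
- ctrl.get_obs(): the state, without advancing time (a new reading comes with each control period).
- ctrl.camera(name): name is "scene" or "top"; returns the picture (384x512x3 uint8, blue, green, red); there is no depth.
- ctrl.camera_params(name): a dict with "mtx" (3x3 intrinsics, pixels), "origin" and "attitude" of the camera in the world. Camera axes: x right, y down, z forward; pixel columns grow to the right and rows downward; lengths in m; the calibration is good to about 2 mm. A picture is of the moment at which its call begins. camera_params takes no time and is no camera call.
- ctrl.hand_in(): hands the job in, once; it reports no verdict.
Trained networks look in the newest picture that a camera, given by its name, has taken for a name from the list of things; names that differ only in an ending like _2 or _b are one class to them, and where a whole thing is asked for, a point or a joint stands for the part that bears it (a point fixed in the world has none). Each returns a list of dicts, best first, with "conf" (0 to 1); they miss things now and then, are a little off and sometimes report something else, mostly with a low value. They report only what shows in the picture. A call takes as long as a camera call.
- ctrl.boxes_of(camera, label): "rect" ([left, top, right, bottom] in pixels, round what is visible of it).
- ctrl.mark_of(camera, label): "position" ([row, column] in pixels: a listed point, or the origin of a listed thing).
The state is a dict: "time_s": time; "qpos": joint angles; "joint_vel": joint speeds; "tau": joint torques, N m; "ee_pos": TCP position; "eef_rot": TCP orientation; "force": force on the tool from outside, world axes, zero at the start; "moment": the same for the moment, N m; "grip_width": finger opening in m.
Only numpy, scipy, OpenCV 4.12 (cv2) and the standard library are available. Lean on these libraries where they do the work, as an engineer would, in place of code of your own. Each camera call takes 0.05 s, during which the arm holds its last target.

## Working session

There is one attempt and no reset: what is moved stays moved. The work goes in short steps, Python scripts to look and compute and a tool call to move; the robot and the scene stay as the last step left them, time stands still between calls to the robot, and variables do not carry over. Pictures are saved under pics/ and viewed, and the job is handed in when it is done.

Besides the shell and the picture viewer there is one more tool, called after "Request:" as name([rows], argument=value, ...), one row to a line, values as JSON. carry_out: Moves the arm, as the interface text tells. Its arguments: {"type":"object","properties":{"deltas":{"type":"array"},"squeeze":{"type":"number"}},"required":["deltas"]}

```bash
mkdir -p pics
python3 - <<'E'
from station import ctrl
import cv2
print(ctrl.get_obs()); print(ctrl.grasp_offset)
for c in ("scene","top"):
    cv2.imwrite(f"pics/{c}0.png",ctrl.camera(c)); print(c,ctrl.camera_params(c))
E
```

```text
{'time_s': 0.0, 'qpos': array([-1.25358715e+00,  3.00453544e-01,  1.52160615e+00, -7.06929249e-06,
        1.32067479e+00, -6.66137687e-02]), 'joint_vel': array([ 0.00106196,  0.0002246 , -0.00202644, -0.00109082,  0.0010657 ,
       -0.00025539]), 'tau': array([-5.46589145e-04, -5.31802046e+01, -3.52736986e+01,  7.07854866e-02,
        2.43411813e-02, -9.38010339e-05]), 'ee_pos': array([ 0.20586254, -0.50973254,  0.20488535]), 'eef_rot': array([-3.14045290e+00, -6.91731871e-05,  3.83824663e-01]), 'force': array([-0.06639677,  0.17885506, -0.14011217]), 'moment': array([0.00442492, 0.0908683 , 0.01103457]), 'grip_width': 0.0939551082622922}
0.0188
scene {'mtx': array([[427.95747573,   0.        , 251.08116846],
       [  0.        , 427.95747573, 184.10278719],
       [  0.        ,   0.        ,   1.        ]]), 'origin': array([1.34069384, 0.08063213, 0.80833555]), 'attitude': array([-2.29201755, -0.00629883,  1.69100509])}
top {'mtx': array([[356.52211229,   0.        , 251.44037924],
       [  0.        , 356.52211229, 183.63215358],
       [  0.        ,   0.        ,   1.        ]]), 'origin': array([ 5.03118402e-01, -6.51590551e-04,  1.11838703e+00]), 'attitude': array([-3.03758981, -0.00571257, -1.5909464 ])}
```

View pics/scene0.png

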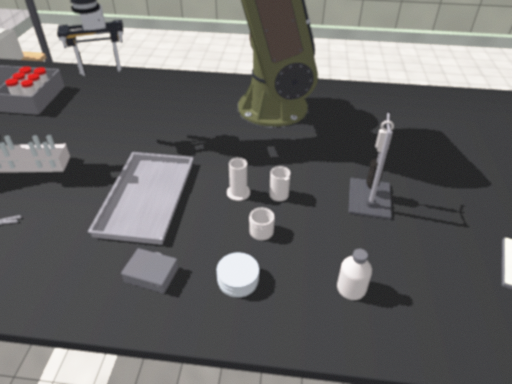

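View pics/top0.png

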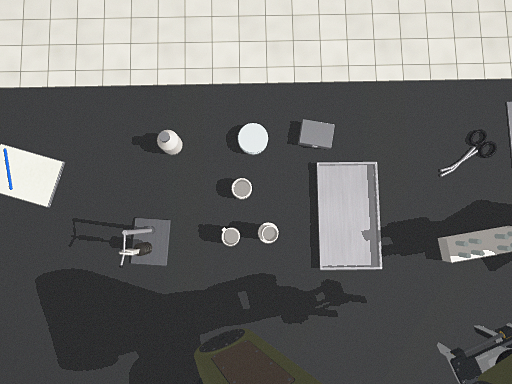

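All three pieces of ware are present: cylinder at scene (238,178), beaker (280,183), pot (262,224), stand (370,195), tray (145,197). Next I'll localise them.

```bash
cat > h.py <<'E'
from station import ctrl
import numpy as np, cv2
from scipy.spatial.transform import Rotation as Ro
P={}
def par(c):
    if c not in P:
        p=ctrl.camera_params(c); P[c]=(p["mtx"],np.array(p["origin"]),Ro.from_euler("xyz",p["attitude"]).as_matrix())
    return P[c]
def ray(c,rc):
    K,o,R=par(c); d=R@np.linalg.inv(K)@np.array([rc[1],rc[0],1.]); return o,d/np.linalg.norm(d)
def onz(c,rc,z):
    o,d=ray(c,rc); return o+d*(z-o[2])/d[2]
def tri(a,b):
    A=np.zeros((3,3));v=np.zeros(3)
    for c,rc in (("scene",a),("top",b)):
        o,d=ray(c,rc);M=np.eye(3)-np.outer(d,d);A+=M;v+=M@o
    return np.linalg.solve(A,v)
def proj(c,p):
    K,o,R=par(c); q=K@(R.T@(np.array(p)-o)); return q[:2]/q[2]   # col,row
def marks(names,z=0.0):
    for n in names:
        r={}
        for c in("scene","top"):
            m=ctrl.mark_of(c,n); 
            if m: r[c]=m[0]; print(n,c,[(round(k["conf"],2),np.round(onz(c,k["position"],z),4)[:2]) for k in m[:2]])
        if len(r)==2: print("   tri",np.round(tri(r["scene"]["position"],r["top"]["position"]),4))
def st():
    o=ctrl.get_obs(); print(round(o["time_s"],2),np.round(o["ee_pos"],4),np.round(o["eef_rot"],3),"F",np.round(o["force"],2),"w",round(o["grip_width"],4),"q",np.round(o["qpos"],2))
def snap(c,name,crop=None,s=1):
    im=ctrl.camera(c)
    if crop: a,b,d,e=crop; im=im[b:e,a:d]
    cv2.imwrite(f"pics/{name}.png",cv2.resize(im,None,fx=s,fy=s,interpolation=cv2.INTER_CUBIC))
E
python3 - <<'E'
from h import *
marks(["brush","brush_tip","brush_grip","brush_eye","hook_seat","stand","cylinder","beaker","pot","tray","wash_bottle","slide_box","dishes"])
st()
snap("scene","s1",(320,90,440,230),5) if 0 else None
im=ctrl.camera("scene");cv2.imwrite("pics/s1.png",cv2.resize(im[90:230,330:430],None,fx=4,fy=4,interpolation=2))
im=ctrl.camera("top");cv2.imwrite("pics/t1.png",cv2.resize(im[200:280,60:190],None,fx=6,fy=6,interpolation=2))
E
```

```text
brush scene [(0.91, array([0.3794, 0.3221]))]
brush top [(0.67, array([0.4248, 0.3032]))]
   tri [0.4276 0.3016 0.0384]
brush_tip scene [(0.9, array([0.389 , 0.3125]))]
brush_tip top [(0.7, array([0.4336, 0.3125])), (0.34, array([0.4874, 0.3019]))]
   tri [0.4361 0.3012 0.04  ]
brush_grip scene [(0.68, array([0.1298, 0.3755])), (0.5, array([0.4543, 0.0613]))]
brush_grip top [(0.67, array([0.4183, 0.3709]))]
   tri [0.4337 0.3024 0.2032]
brush_eye scene [(0.77, array([0.0774, 0.3898]))]
brush_eye top [(0.56, array([0.4208, 0.3876])), (0.49, array([0.4396, 0.3209]))]
   tri [0.4378 0.3042 0.2315]
hook_seat scene [(0.65, array([0.0408, 0.3938]))]
hook_seat top [(0.59, array([0.416 , 0.3943])), (0.48, array([ 0.7624, -0.2231]))]
   tri [0.4353 0.3027 0.2466]
stand scene [(0.6, array([0.4806, 0.3097]))]
stand top [(0.83, array([0.4801, 0.2934])), (0.45, array([0.4282, 0.3038]))]
   tri [ 0.4802  0.3022 -0.0022]
cylinder scene [(0.7, array([ 0.4737, -0.0576]))]
cylinder top [(0.76, array([ 0.4631, -0.0599]))]
   tri [ 0.4627 -0.0599 -0.0103]
beaker scene [(0.96, array([0.461 , 0.0511])), (
[... 327 characters left out ...]
5163, -0.3093])), (0.47, array([0.7418, 0.238 ]))]
   tri [ 0.5166 -0.3113 -0.0026]
wash_bottle scene [(0.65, array([0.6192, 0.0222])), (0.64, array([0.7471, 0.235 ]))]
wash_bottle top [(0.58, array([0.7475, 0.2294])), (0.31, array([0.4195, 0.3842]))]
   tri [0.7302 0.1135 0.1592]
slide_box scene [(0.97, array([ 0.7769, -0.2049])), (0.62, array([0.3948, 0.321 ]))]
slide_box top [(0.8, array([ 0.7653, -0.2213]))]
   tri [ 0.7672 -0.2171 -0.014 ]
dishes scene [(0.66, array([ 0.7605, -0.0143]))]
dishes top [(0.6, array([ 0.7599, -0.0233]))]
   tri [ 0.7598 -0.0189 -0.0015]
1.4 [ 0.2059 -0.51    0.2055] [ 3.142 -0.     0.384] F [ 0.17 -0.81  0.14] w 0.0942 q [-1.25  0.3   1.52  0.    1.32 -0.07]
```

View pics/s1.png

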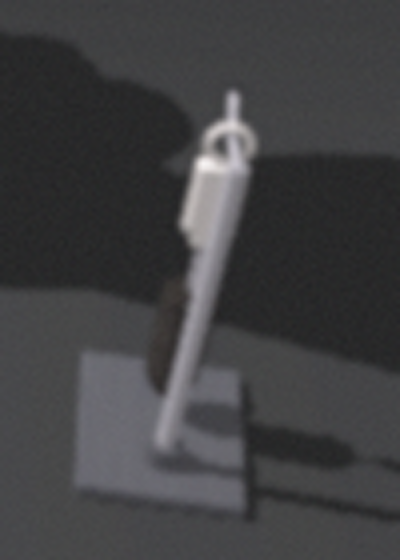

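View pics/t1.png

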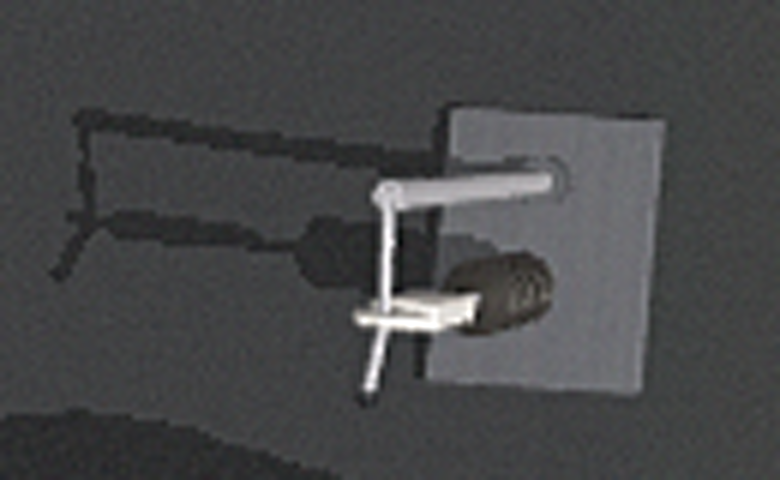

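Run:
```python
from h import *
im=cv2.imread("pics/top0.png")
cv2.imwrite("pics/t2.png",cv2.resize(im[160:260,200:300],None,fx=6,fy=6,interpolation=2))
g=cv2.cvtColor(im,cv2.COLOR_BGR2GRAY)
# bright blobs: rim outlines
_,b=cv2.threshold(g,120,255,0)
cs,_=cv2.findContours(b[160:260,200:300],cv2.RETR_EXTERNAL,cv2.CHAIN_APPROX_NONE)
for c in cs:
    if cv2.contourArea(c)>60:
        c=c+[200,160]; (x,y),r=cv2.minEnclosingCircle(c); print("blob",x,y,r,cv2.contourArea(c))
```

```text
blob 229.12857055664062 235.92857360839844 10.296782493591309 253.0
blob 268.0 232.30555725097656 10.563875198364258 314.5
blob 241.5 188.0 10.404426574707031 308.5
```

Run:
```python
from h import *
for n,(u,v),z in [("pl tl",(452,107),.012),("pl tr",(665,122),.012),("pl bl",(428,378),.012),("pl br",(640,394),.012),("posttop",(388,192),.248),("hooktip",(368,396),.2495),("eye top",(378,318),.244)]:
    c=60+u/6-.4;r=200+v/6-.4; print(n,onz("top",(r,c),z).round(4))
for n,(u,v),z in [("pl tl",(82,352),.012),("pl tr",(242,370),.012),("pl bl",(76,488),.012),("pl br",(246,512),.012),("tip",(234,93),.2495),("post base",(165,447),.012),("posttop",(237,165),.248)]:
    c=330+u/4-.4;r=90+v/4-.4; print(n,onz("scene",(r,c),z).round(4))
# tray corners top
for c,r in [(317,163),(377,162),(382,269),(320,269)]: print("tray",onz("top",(r,c),.022).round(4))
# rim centers
for n,c,r,z in [("beaker",229.1,235.9,.08),("cyl",268,232.3,.105),("pot",241.5,188,.055)]: print(n,onz("top",(r,c),z).round(4))
```

```text
pl tl [0.5207 0.352  0.012 ]
pl tr [0.5108 0.2427 0.012 ]
pl bl [0.384  0.3623 0.012 ]
pl br [0.3738 0.2549 0.012 ]
posttop [0.4834 0.3021 0.248 ]
hooktip [0.403  0.3081 0.2495]
eye top [0.4331 0.3066 0.244 ]
pl tl [0.3766 0.2559 0.012 ]
pl tr [0.3821 0.3679 0.012 ]
pl bl [0.5171 0.2447 0.012 ]
pl br [0.5254 0.3532 0.012 ]
tip [0.4043 0.3091 0.2495]
post base [0.4698 0.3064 0.012 ]
posttop [0.4814 0.3021 0.248 ]
tray [ 0.678  -0.2146  0.022 ]
tray [ 0.6776 -0.402   0.022 ]
tray [ 0.3503 -0.3986  0.022 ]
tray [ 0.3542 -0.211   0.022 ]
beaker [0.4611 0.0587 0.08  ]
cyl [ 0.47   -0.0525  0.105 ]
pot [0.6014 0.0211 0.055 ]
```

View pics/t2.png

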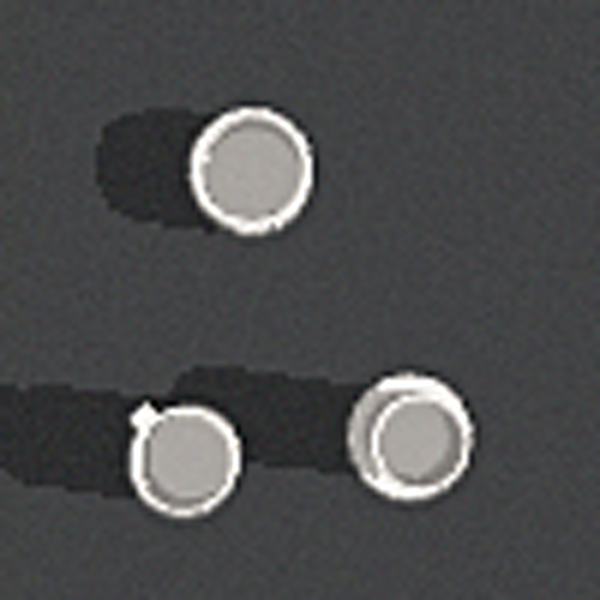

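Run:
```python
from h import *
im=cv2.imread("pics/scene0.png")
for n,u,v,z,h,r in [("beaker",187,461,.08,.08,.026),("cyl",420,438,.105,.105,.0235),("pot",252,171,.055,.055,.03)]:
    p=onz("top",((v+.5)/6-.5+160,(u+.5)/6-.5+200),z); print(n,p.round(4))
    for zz in(0,h):
        pts=np.array([proj("scene",(p[0]+r*np.cos(a),p[1]+r*np.sin(a),zz)) for a in np.linspace(0,6.28,40)])
        pts=(pts-[210,140])*6
        if zz==0: big=locals().get("big",cv2.resize(im[140:250,210:310],None,fx=6,fy=6,interpolation=2)); 
        cv2.polylines(big,[pts.astype(int)],True,(0,0,255),1)
cv2.imwrite("pics/s2.png",cv2.resize(big,(545,600)))
```

```text
beaker [0.4596 0.054  0.08  ]
cyl [ 0.4691 -0.0569  0.105 ]
pot [0.6011 0.0208 0.055 ]
```

View pics/s2.png

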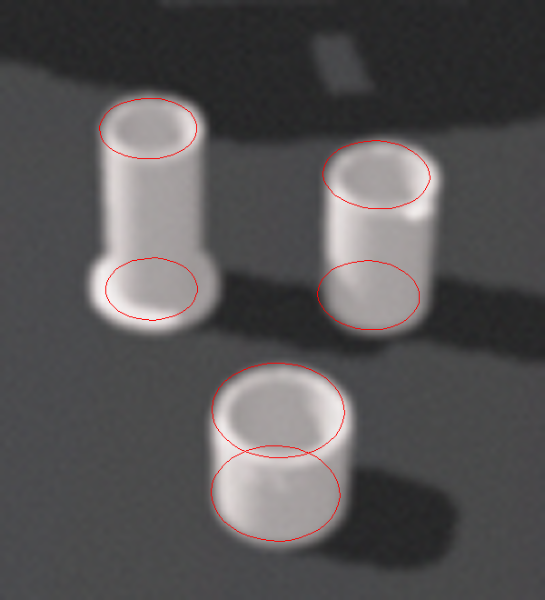

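Request:
carry_out([
  {"wz":0.96,"z":-0.7,"jaw":100},
  {"wz":0.96,"z":-0.7},
  {"wz":0.96,"z":-0.7},
  {"wz":0.96,"z":-0.7},
  {"wz":0.96,"z":-0.7},
  {"wz":0.96,"z":-0.7},
  {"x":0.2,"y":-1},
  {"x":0.2,"y":-1},
  {"x":0.2,"y":-1},
  {"x":0.2,"y":-1},
  {"x":0.2,"y":-1},
  {"x":0.2,"y":-1},
])

```text
invalid input
```

Request:
carry_out([
  {"x":0.2,"y":-1},
  {"x":0.2,"y":-1},
  {"x":0.2,"y":-1},
  {"x":0.2,"y":-1},
  {"x":0.2,"y":-1},
  {"x":0.2,"y":-1},
  {"x":0.2,"y":-1},
  {"x":0.2,"y":-1},
  {"x":0.2,"y":-1},
  {"x":0.2,"y":-1},
  {"x":0.2,"y":-1},
  {"x":0.2,"y":-1},
])

```text
invalid input
```

Request:
carry_out([
  {"x":0.2,"y":-1},
  {"x":0.2,"y":-1},
  {"x":0.2,"y":-1},
  {"x":0.2,"y":-1},
  {"x":0.2,"y":-1},
  {"x":0.2,"y":-1},
  {"x":0.2,"y":-1},
  {"x":0.2,"y":-1},
  {"x":0.2,"y":-1},
  {"x":0.2,"y":-1},
  {"x":0.2,"y":-1},
  {"x":0.2,"y":-1},
])

```text
invalid input
```

```bash
cat >> h.py <<'E'
def plan(x,y,z,yaw=None):
    o=ctrl.get_obs(); R=Ro.from_euler("xyz",o["eef_rot"]); d=R.inv().apply(np.array([x,y,z])-o["ee_pos"])/.02
    print("units xyz (tool)",d.round(2), "yaw",o["eef_rot"][2].round(4), "dist mm",(np.linalg.norm(d)*20).round(1))
    if yaw is not None:
        Rt=Ro.from_euler("xyz",[np.pi,0,yaw]); print("units w",((R.inv()*Rt).as_rotvec()/.08).round(2))
E
python3 - <<'E'
from h import *
st(); plan(.432,.306,.29,-.077)
E
```

```text
1.5 [ 0.2059 -0.51    0.2054] [-3.142 -0.     0.384] F [ 0.21 -0.34 -0.31] w 0.0942 q [-1.25  0.3   1.52  0.    1.32 -0.07]
units xyz (tool) [ 25.76 -33.6   -4.23] yaw 0.3838 dist mm 850.9
units w [-0.   -0.    5.76]
```

Request:
carry_out([
  {"x":0,"y":0,"z":-0.7,"wx":0,"wy":0,"wz":0.96,"jaw":100},
], squeeze=20)

```text
time_s: 1.58
ee_pos: [0.2056, -0.5091, 0.2173]
eef_rot: [-3.138, 0.0, 0.308]
force: [1.1, 0.2, 0.2]
grip_width: 0.094
```

Request:
carry_out([
  {"z":-0.7,"wz":0.96},
  {"z":-0.7,"wz":0.96},
])

```text
invalid input
```

Request:
carry_out([
  {"z":-0.7,"wz":0.96,"jaw":100},
  {"z":-0.7,"wz":0.96,"jaw":100},
], squeeze=20)

```text
invalid input
```

All keys are required in every row, it seems.

Request:
carry_out([
  {"x":0,"y":0,"z":-0.7,"wx":0,"wy":0,"wz":0.96,"jaw":100},
  {"x":0,"y":0,"z":-0.7,"wx":0,"wy":0,"wz":0.96,"jaw":100},
  {"x":0,"y":0,"z":-0.7,"wx":0,"wy":0,"wz":0.96,"jaw":100},
  {"x":0,"y":0,"z":-0.7,"wx":0,"wy":0,"wz":0.96,"jaw":100},
  {"x":0,"y":0,"z":-0.7,"wx":0,"wy":0,"wz":0.96,"jaw":100},
  {"x":0.2,"y":-1,"z":0,"wx":0,"wy":0,"wz":0,"jaw":100},
  {"x":0.2,"y":-1,"z":0,"wx":0,"wy":0,"wz":0,"jaw":100},
  {"x":0.2,"y":-1,"z":0,"wx":0,"wy":0,"wz":0,"jaw":100},
  {"x":0.2,"y":-1,"z":0,"wx":0,"wy":0,"wz":0,"jaw":100},
  {"x":0.2,"y":-1,"z":0,"wx":0,"wy":0,"wz":0,"jaw":100},
  {"x":0.2,"y":-1,"z":0,"wx":0,"wy":0,"wz":0,"jaw":100},
  {"x":0.2,"y":-1,"z":0,"wx":0,"wy":0,"wz":0,"jaw":100},
])

```text
time_s: 2.58
ee_pos: [0.2447, -0.3716, 0.2895]
eef_rot: [3.141, -0.0, -0.077]
force: [0.3, -0.4, -0.7]
grip_width: 0.0937
```

Request:
carry_out([
  {"x":0.2,"y":-1,"z":0,"wx":0,"wy":0,"wz":0,"jaw":100},
  {"x":0.2,"y":-1,"z":0,"wx":0,"wy":0,"wz":0,"jaw":100},
  {"x":0.2,"y":-1,"z":0,"wx":0,"wy":0,"wz":0,"jaw":100},
  {"x":0.2,"y":-1,"z":0,"wx":0,"wy":0,"wz":0,"jaw":100},
  {"x":0.2,"y":-1,"z":0,"wx":0,"wy":0,"wz":0,"jaw":100},
  {"x":0.2,"y":-1,"z":0,"wx":0,"wy":0,"wz":0,"jaw":100},
  {"x":0.2,"y":-1,"z":0,"wx":0,"wy":0,"wz":0,"jaw":100},
  {"x":0.2,"y":-1,"z":0,"wx":0,"wy":0,"wz":0,"jaw":100},
  {"x":0.2,"y":-1,"z":0,"wx":0,"wy":0,"wz":0,"jaw":100},
  {"x":0.2,"y":-1,"z":0,"wx":0,"wy":0,"wz":0,"jaw":100},
  {"x":0.2,"y":-1,"z":0,"wx":0,"wy":0,"wz":0,"jaw":100},
  {"x":0.2,"y":-1,"z":0,"wx":0,"wy":0,"wz":0,"jaw":100},
])

```text
time_s: 3.58
ee_pos: [0.311, -0.136, 0.2896]
eef_rot: [3.141, -0.0, -0.077]
force: [-0.1, 0.1, 0.5]
grip_width: 0.0941
```

Request:
carry_out([
  {"x":0.2,"y":-1,"z":0,"wx":0,"wy":0,"wz":0,"jaw":100},
  {"x":0.2,"y":-1,"z":0,"wx":0,"wy":0,"wz":0,"jaw":100},
  {"x":0.2,"y":-1,"z":0,"wx":0,"wy":0,"wz":0,"jaw":100},
  {"x":0.2,"y":-1,"z":0,"wx":0,"wy":0,"wz":0,"jaw":100},
  {"x":0.2,"y":-1,"z":0,"wx":0,"wy":0,"wz":0,"jaw":100},
  {"x":0.2,"y":-1,"z":0,"wx":0,"wy":0,"wz":0,"jaw":100},
  {"x":0.2,"y":-1,"z":0,"wx":0,"wy":0,"wz":0,"jaw":100},
  {"x":0.2,"y":-1,"z":0,"wx":0,"wy":0,"wz":0,"jaw":100},
  {"x":0.2,"y":-1,"z":0,"wx":0,"wy":0,"wz":0,"jaw":100},
  {"x":0.2,"y":-1,"z":0,"wx":0,"wy":0,"wz":0,"jaw":100},
  {"x":0.2,"y":-1,"z":0,"wx":0,"wy":0,"wz":0,"jaw":100},
  {"x":0.2,"y":-1,"z":0,"wx":0,"wy":0,"wz":0,"jaw":100},
])

```text
time_s: 4.58
ee_pos: [0.3774, 0.0997, 0.2896]
eef_rot: [-3.142, -0.0, -0.077]
force: [0.1, -0.6, -1.1]
grip_width: 0.094
```

Run:
```python
from h import *
st(); plan(.432,.306,.29,-.077)
```

```text
4.58 [0.3774 0.0997 0.2896] [-3.142 -0.    -0.077] F [ 0.06 -0.6  -1.12] w 0.094 q [ 0.16 -0.13  1.79 -0.    1.48  1.81]
units xyz (tool) [  1.93 -10.49  -0.02] yaw -0.0769 dist mm 213.4
units w [-0. -0.  0.]
```

Request:
carry_out([
  {"x":0.19,"y":-1,"z":0,"wx":0,"wy":0,"wz":0,"jaw":100},
  {"x":0.19,"y":-1,"z":0,"wx":0,"wy":0,"wz":0,"jaw":100},
  {"x":0.19,"y":-1,"z":0,"wx":0,"wy":0,"wz":0,"jaw":100},
  {"x":0.19,"y":-1,"z":0,"wx":0,"wy":0,"wz":0,"jaw":100},
  {"x":0.19,"y":-1,"z":0,"wx":0,"wy":0,"wz":0,"jaw":100},
  {"x":0.19,"y":-1,"z":0,"wx":0,"wy":0,"wz":0,"jaw":100},
  {"x":0.19,"y":-1,"z":0,"wx":0,"wy":0,"wz":0,"jaw":100},
  {"x":0.19,"y":-1,"z":0,"wx":0,"wy":0,"wz":0,"jaw":100},
  {"x":0.19,"y":-1,"z":0,"wx":0,"wy":0,"wz":0,"jaw":100},
  {"x":0.19,"y":-1,"z":0,"wx":0,"wy":0,"wz":0,"jaw":100},
  {"x":0,"y":-0.3,"z":0,"wx":0,"wy":0,"wz":0,"jaw":100},
  {"x":0,"y":0,"z":0,"wx":0,"wy":0,"wz":0,"jaw":100},
])

```text
time_s: 5.58
ee_pos: [0.4308, 0.3018, 0.289]
eef_rot: [3.141, 0.001, -0.076]
force: [0.3, 0.0, -0.4]
grip_width: 0.0938
```

Run:
```python
from h import *
st(); plan(.432,.306,.183,-.077)
ctrl.camera("scene");ctrl.camera("top")
marks(["brush_grip","brush_eye","hook_seat","brush_tip"])
im=ctrl.camera("scene");cv2.imwrite("pics/s3.png",cv2.resize(im[60:230,320:440],None,fx=4,fy=3.5,interpolation=2)[:600])
```

```text
5.58 [0.4308 0.3018 0.289 ] [ 3.141e+00  1.000e-03 -7.600e-02] F [ 0.3   0.03 -0.41] w 0.0938 q [0.54 0.2  1.46 0.   1.49 2.19]
units xyz (tool) [ 0.05 -0.21  5.3 ] yaw -0.0757 dist mm 106.1
units w [0.01 0.01 0.02]
brush_grip scene [(0.87, array([0.1272, 0.3774]))]
brush_grip top [(0.52, array([0.4191, 0.3777]))]
   tri [0.4345 0.305  0.2056]
brush_eye scene [(0.58, array([0.0827, 0.3908])), (0.25, array([0.3985, 0.3223]))]
hook_seat scene [(0.71, array([0.0474, 0.4009]))]
hook_seat top [(0.93, array([0.4124, 0.396 ]))]
   tri [0.432  0.3079 0.2411]
brush_tip scene [(0.75, array([0.3997, 0.3063]))]
brush_tip top [(0.64, array([0.4291, 0.3162])), (0.61, array([0.4109, 0.3932]))]
   tri [0.431  0.3033 0.0282]
```

View pics/s3.png

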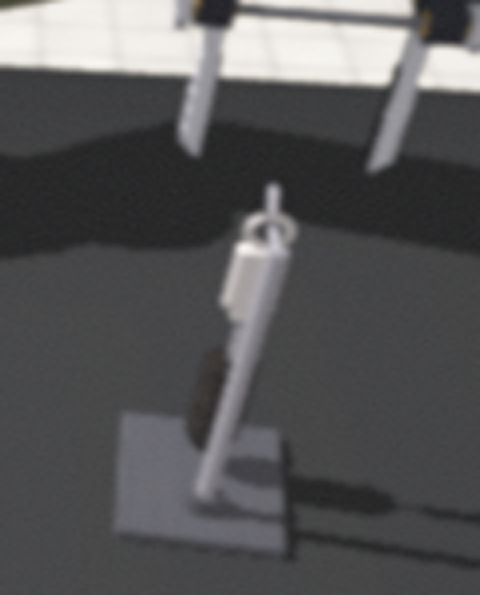

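The fingers (scene crop ~(190,150) and (380,165)) straddle the eye at (270,225). Descend and grip.

Request:
carry_out([
  {"x":0,"y":-0.2,"z":0.7,"wx":0,"wy":0,"wz":0,"jaw":100},
  {"x":0,"y":0,"z":0.9,"wx":0,"wy":0,"wz":0,"jaw":100},
  {"x":0,"y":0,"z":0.9,"wx":0,"wy":0,"wz":0,"jaw":100},
  {"x":0,"y":0,"z":0.9,"wx":0,"wy":0,"wz":0,"jaw":100},
  {"x":0,"y":0,"z":0.9,"wx":0,"wy":0,"wz":0,"jaw":100},
  {"x":0,"y":0,"z":0.9,"wx":0,"wy":0,"wz":0,"jaw":100},
  {"x":0,"y":0,"z":0.1,"wx":0,"wy":0,"wz":0,"jaw":100},
  {"x":0,"y":0,"z":0,"wx":0,"wy":0,"wz":0,"jaw":100},
])

```text
time_s: 6.8
ee_pos: [0.4311, 0.3049, 0.183]
eef_rot: [3.141, 0.001, -0.077]
force: [-1.1, 0.7, 0.0]
grip_width: 0.0943
```

Request:
carry_out([
  {"x":0,"y":0,"z":0,"wx":0,"wy":0,"wz":0,"jaw":60},
  {"x":0,"y":0,"z":0,"wx":0,"wy":0,"wz":0,"jaw":42},
  {"x":0,"y":0,"z":0,"wx":0,"wy":0,"wz":0,"jaw":30},
  {"x":0,"y":0,"z":0,"wx":0,"wy":0,"wz":0,"jaw":20},
  {"x":0,"y":0,"z":0,"wx":0,"wy":0,"wz":0,"jaw":10},
  {"x":0,"y":0,"z":0,"wx":0,"wy":0,"wz":0,"jaw":0},
  {"x":0,"y":0,"z":0,"wx":0,"wy":0,"wz":0,"jaw":0},
  {"x":0,"y":0,"z":0,"wx":0,"wy":0,"wz":0,"jaw":0},
], squeeze=30)

```text
time_s: 7.47
ee_pos: [0.4313, 0.3051, 0.1835]
eef_rot: [-3.142, -0.0, -0.077]
force: [0.5, 0.6, -0.5]
grip_width: 0.0444
```

Run:
```python
from h import *
st()
im=ctrl.camera("scene");cv2.imwrite("pics/s4.png",cv2.resize(im[60:230,320:440],None,fx=4,fy=3.5,interpolation=2)[:600])
im=ctrl.camera("top");cv2.imwrite("pics/t4.png",cv2.resize(im[180:290,60:190],None,fx=5,fy=5,interpolation=2))
marks(["brush_grip","brush_eye","hook_seat","brush_tip"])
```

```text
7.47 [0.4313 0.3051 0.1835] [-3.142 -0.    -0.077] F [ 0.51  0.56 -0.53] w 0.0444 q [0.55 0.27 1.61 0.   1.26 2.19]
brush_grip scene [(0.93, array([0.1199, 0.3798]))]
brush_eye scene [(0.96, array([0.0748, 0.3911]))]
hook_seat scene [(0.92, array([0.0491, 0.3885]))]
hook_seat top [(0.82, array([0.4191, 0.3955])), (0.56, array([ 0.7563, -0.218 ]))]
   tri [0.4376 0.3019 0.2452]
brush_tip scene [(0.84, array([0.4061, 0.3202])), (0.31, array([ 0.7761, -0.2112]))]
```

View pics/s4.png

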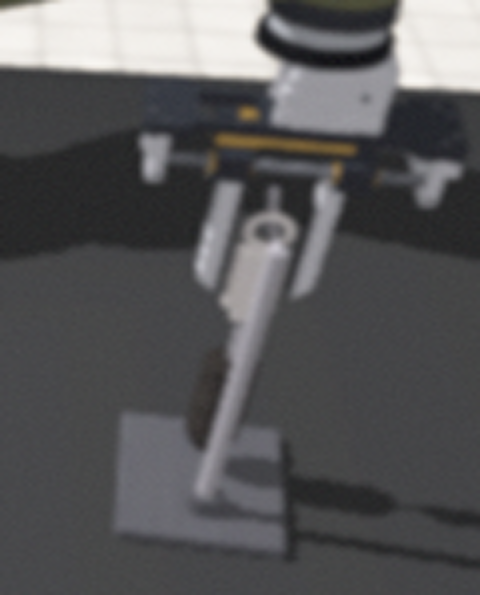

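View pics/t4.png

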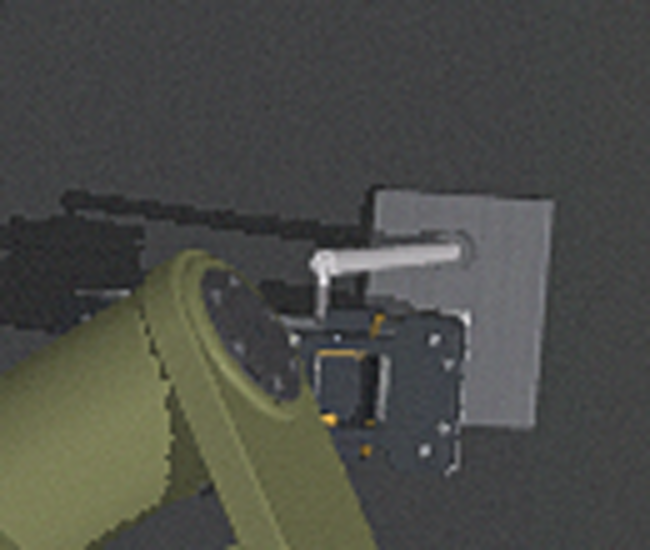

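Still closing (44 mm); let it finish.

Request:
carry_out([
  {"x":0,"y":0,"z":0,"wx":0,"wy":0,"wz":0,"jaw":0},
  {"x":0,"y":0,"z":0,"wx":0,"wy":0,"wz":0,"jaw":0},
  {"x":0,"y":0,"z":0,"wx":0,"wy":0,"wz":0,"jaw":0},
  {"x":0,"y":0,"z":0,"wx":0,"wy":0,"wz":0,"jaw":0},
  {"x":0,"y":0,"z":0,"wx":0,"wy":0,"wz":0,"jaw":0},
  {"x":0,"y":0,"z":0,"wx":0,"wy":0,"wz":0,"jaw":0},
])

```text
time_s: 8.47
ee_pos: [0.4313, 0.3051, 0.1835]
eef_rot: [-3.142, -0.0, -0.077]
force: [-0.0, 1.1, -0.4]
grip_width: 0.0299
```

Request:
carry_out([
  {"x":0,"y":0,"z":-0.2,"wx":0,"wy":0,"wz":0,"jaw":0},
  {"x":0,"y":0,"z":-0.15,"wx":0,"wy":0,"wz":0,"jaw":0},
  {"x":0,"y":0,"z":0,"wx":0,"wy":0,"wz":0,"jaw":0},
])

```text
time_s: 8.72
ee_pos: [0.4315, 0.3052, 0.1913]
eef_rot: [-3.141, -0.001, -0.077]
force: [0.1, 0.4, 0.3]
grip_width: 0.0296
```

Request:
carry_out([
  {"x":-0.3,"y":0,"z":-0.12,"wx":0,"wy":0,"wz":0,"jaw":0},
  {"x":-0.4,"y":0,"z":-0.16,"wx":0,"wy":0,"wz":0,"jaw":0},
  {"x":-0.4,"y":0,"z":-0.16,"wx":0,"wy":0,"wz":0,"jaw":0},
  {"x":-0.4,"y":0,"z":-0.16,"wx":0,"wy":0,"wz":0,"jaw":0},
  {"x":-0.4,"y":0,"z":0,"wx":0,"wy":0,"wz":0,"jaw":0},
  {"x":-0.4,"y":0,"z":0,"wx":0,"wy":0,"wz":0,"jaw":0},
])

```text
time_s: 9.22
ee_pos: [0.3845, 0.3088, 0.2027]
eef_rot: [-3.141, -0.0, -0.077]
force: [-0.3, -0.2, -0.3]
grip_width: 0.0296
```

Request:
carry_out([
  {"x":-0.8,"y":0,"z":0,"wx":0,"wy":0,"wz":0,"jaw":0},
  {"x":-0.9,"y":0,"z":0,"wx":0,"wy":0,"wz":0,"jaw":0},
  {"x":-0.6,"y":0,"z":-0.5,"wx":0,"wy":0,"wz":0,"jaw":0},
  {"x":0,"y":0,"z":-1,"wx":0,"wy":0,"wz":0,"jaw":0},
  {"x":0,"y":0,"z":-1,"wx":0,"wy":0,"wz":0,"jaw":0},
  {"x":0,"y":0,"z":-1,"wx":0,"wy":0,"wz":0,"jaw":0},
  {"x":0,"y":0,"z":-1,"wx":0,"wy":0,"wz":0,"jaw":0},
  {"x":0,"y":0,"z":-0.5,"wx":0,"wy":0,"wz":0,"jaw":0},
  {"x":0,"y":0,"z":0,"wx":0,"wy":0,"wz":0,"jaw":0},
])

```text
time_s: 9.97
ee_pos: [0.3396, 0.3125, 0.3042]
eef_rot: [-3.139, -0.002, -0.077]
force: [-0.3, -0.1, -0.4]
grip_width: 0.0301
```

Run:
```python
from h import *
st()
im=ctrl.camera("scene");cv2.imwrite("pics/s5.png",im)
im=ctrl.camera("top");cv2.imwrite("pics/t5.png",im)
marks(["brush_grip","brush_eye","brush_tip"])
marks(["cylinder","beaker","pot"])
```

```text
9.97 [0.3396 0.3125 0.3042] [-3.139e+00 -2.000e-03 -7.700e-02] F [-0.3  -0.09 -0.37] w 0.0301 q [0.66 0.04 1.6  0.   1.5  2.31]
brush_grip scene [(0.57, array([-0.3325,  0.4594]))]
brush_grip top [(0.49, array([0.275 , 0.4389]))]
   tri [0.3416 0.3086 0.3263]
brush_eye scene [(0.56, array([-0.4101,  0.492 ]))]
brush_eye top [(0.69, array([0.2859, 0.4625]))]
   tri [0.3546 0.314  0.3537]
brush_tip scene [(0.73, array([ 0.7602, -0.0114])), (0.65, array([0.124 , 0.3664]))]
brush_tip top [(0.7, array([0.3201, 0.3648])), (0.7, array([0.3183, 0.3636]))]
   tri [ 0.4777  0.1659 -0.085 ]
cylinder scene [(0.88, array([ 0.4739, -0.0526]))]
cylinder top [(0.79, array([ 0.4597, -0.0583]))]
   tri [ 0.459  -0.0569 -0.014 ]
beaker scene [(0.85, array([0.4613, 0.0523])), (0.42, array([ 0.7615, -0.0105]))]
beaker top [(0.76, array([0.4678, 0.0647])), (0.74, array([0.6257, 0.0184]))]
   tri [0.4685 0.0584 0.0075]
pot scene [(0.71, array([0.6106, 0.0206]))]
pot top [(0.86, array([0.6073, 0.0159]))]
   tri [ 0.6075  0.0181 -0.0037]
```

View pics/s5.png

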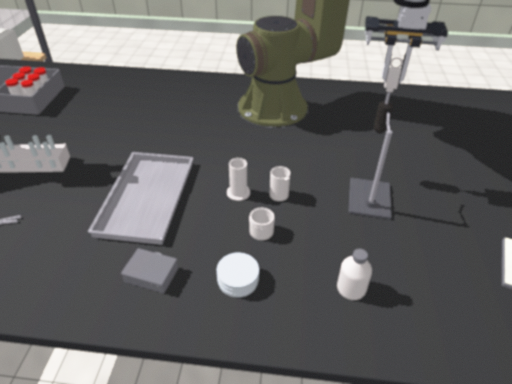

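View pics/t5.png

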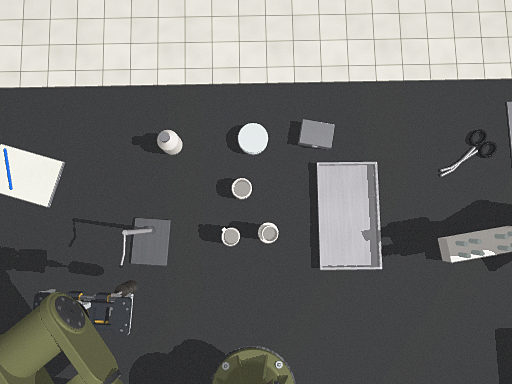

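```bash
cat >> h.py <<'E'
def tip():
    o=ctrl.get_obs(); e=o["ee_pos"]; z=e[2]+.0188-.172
    print("expected tip",e[:2].round(4),z.round(4))
    for c in("scene","top"):
        ctrl.camera(c)
        for k in ctrl.mark_of(c,"brush_tip")[:3]: print(c,round(k["conf"],2),np.round(k["position"],1),onz(c,k["position"],z)[:2].round(4))
        print("  exp px col,row",proj(c,(e[0],e[1],z)).round(1))
E
python3 - <<'E'
from h import *
tip()
E
```

```text
expected tip [0.3396 0.3122] 0.1492
scene 0.97 [133.2 377.3] [0.3454 0.3087]
  exp px col,row [378.4 132.1]
top 0.52 [287.5 134.8] [0.3337 0.3061]
  exp px col,row [132.5 285.3]
```

Run:
```python
from h import *
plan(.469,-.054,.294,-.077)
```

```text
units xyz (tool) [ 7.86 17.76  0.42] yaw -0.077 dist mm 388.5
units w [-0.  0. -0.]
```

Request:
carry_out([
  {"x":0.2,"y":0.5,"z":0,"wx":0,"wy":0,"wz":0,"jaw":0},
  {"x":0.4,"y":0.9,"z":0,"wx":0,"wy":0,"wz":0,"jaw":0},
  {"x":0.4,"y":0.9,"z":0,"wx":0,"wy":0,"wz":0,"jaw":0},
  {"x":0.4,"y":0.9,"z":0,"wx":0,"wy":0,"wz":0,"jaw":0},
  {"x":0.4,"y":0.9,"z":0,"wx":0,"wy":0,"wz":0,"jaw":0},
  {"x":0.4,"y":0.9,"z":0,"wx":0,"wy":0,"wz":0,"jaw":0},
  {"x":0.4,"y":0.9,"z":0,"wx":0,"wy":0,"wz":0,"jaw":0},
  {"x":0.4,"y":0.9,"z":0,"wx":0,"wy":0,"wz":0,"jaw":0},
  {"x":0.4,"y":0.9,"z":0,"wx":0,"wy":0,"wz":0,"jaw":0},
  {"x":0.4,"y":0.9,"z":0,"wx":0,"wy":0,"wz":0,"jaw":0},
  {"x":0.4,"y":0.9,"z":0,"wx":0,"wy":0,"wz":0,"jaw":0},
  {"x":0.4,"y":0.9,"z":0,"wx":0,"wy":0,"wz":0,"jaw":0},
])

```text
time_s: 11.87
ee_pos: [0.4154, 0.0961, 0.3026]
eef_rot: [3.142, -0.0, -0.077]
force: [0.3, -0.9, -0.2]
grip_width: 0.0294
```

Request:
carry_out([
  {"x":0.4,"y":0.9,"z":0,"wx":0,"wy":0,"wz":0,"jaw":0},
  {"x":0.4,"y":0.9,"z":0,"wx":0,"wy":0,"wz":0,"jaw":0},
  {"x":0.4,"y":0.9,"z":0,"wx":0,"wy":0,"wz":0,"jaw":0},
  {"x":0.4,"y":0.9,"z":0,"wx":0,"wy":0,"wz":0,"jaw":0},
  {"x":0.4,"y":0.9,"z":0,"wx":0,"wy":0,"wz":0,"jaw":0},
  {"x":0.4,"y":0.9,"z":0,"wx":0,"wy":0,"wz":0,"jaw":0},
  {"x":0.4,"y":0.9,"z":0,"wx":0,"wy":0,"wz":0,"jaw":0},
  {"x":0.4,"y":0.6,"z":0,"wx":0,"wy":0,"wz":0,"jaw":0},
  {"x":0.2,"y":0.2,"z":0.2,"wx":0,"wy":0,"wz":0,"jaw":0},
  {"x":0,"y":0,"z":0.2,"wx":0,"wy":0,"wz":0,"jaw":0},
  {"x":0,"y":0,"z":0,"wx":0,"wy":0,"wz":0,"jaw":0},
  {"x":0,"y":0,"z":0,"wx":0,"wy":0,"wz":0,"jaw":0},
])

```text
time_s: 12.87
ee_pos: [0.4719, -0.0484, 0.2941]
eef_rot: [-3.141, 0.001, -0.076]
force: [0.2, -0.1, 0.3]
grip_width: 0.0301
```

Run:
```python
from h import *
st(); plan(.469,-.054,.294,-.077); tip()
im=ctrl.camera("scene");cv2.imwrite("pics/s6.png",cv2.resize(im[90:250,190:330],None,fx=5,fy=3.75,interpolation=2))
im=ctrl.camera("top");cv2.imwrite("pics/t6.png",cv2.resize(im[160:280,200:320],None,fx=5,fy=5,interpolation=2))
```

```text
12.87 [ 0.4719 -0.0484  0.2941] [-3.141e+00  1.000e-03 -7.600e-02] F [ 0.17 -0.09  0.27] w 0.0301 q [-0.18  0.07  1.58  0.    1.48  1.47]
units xyz (tool) [-0.12  0.29  0.01] yaw -0.0763 dist mm 6.3
units w [-0.    0.01  0.01]
expected tip [ 0.4719 -0.0484] 0.1409
scene 0.72 [155.5 239.5] [ 0.4804 -0.0489]
scene 0.58 [ 93.6 239.2] [ 0.1682 -0.094 ]
scene 0.47 [276.9 150.4] [ 0.8746 -0.1632]
  exp px col,row [240.1 153.5]
  exp px col,row [267.2 232. ]
```

View pics/s6.png

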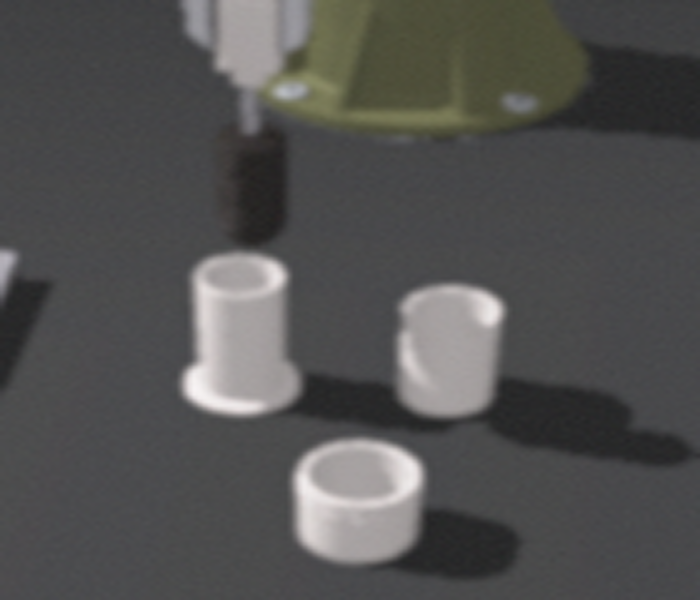

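View pics/t6.png

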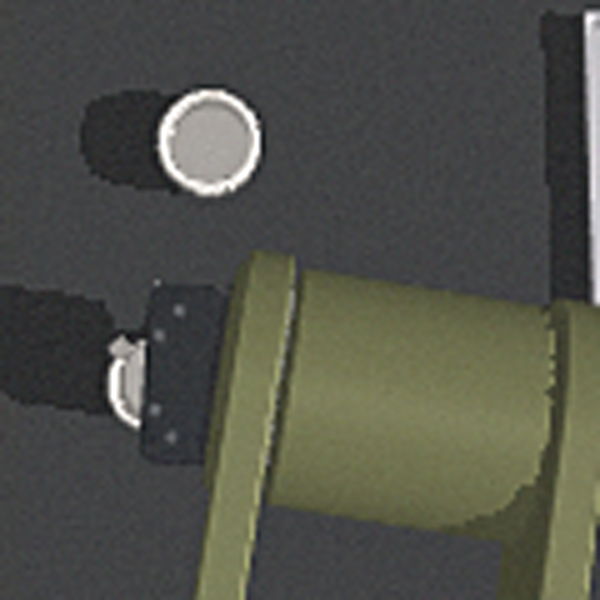

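Request:
carry_out([
  {"x":-0.14,"y":0.3,"z":0,"wx":0,"wy":0,"wz":0,"jaw":0},
  {"x":0,"y":0,"z":0.5,"wx":0,"wy":0,"wz":0,"jaw":0},
  {"x":0,"y":0,"z":0.5,"wx":0,"wy":0,"wz":0,"jaw":0},
  {"x":0,"y":0,"z":0.5,"wx":0,"wy":0,"wz":0,"jaw":0},
  {"x":0,"y":0,"z":0.5,"wx":0,"wy":0,"wz":0,"jaw":0},
  {"x":0,"y":0,"z":0.5,"wx":0,"wy":0,"wz":0,"jaw":0},
  {"x":0,"y":0,"z":0,"wx":0,"wy":0,"wz":0,"jaw":0},
])

```text
time_s: 13.75
ee_pos: [0.4682, -0.0547, 0.242]
eef_rot: [-3.141, 0.003, -0.077]
force: [-0.2, -0.3, -0.7]
grip_width: 0.0297
```

Run:
```python
from h import *
st(); 
im=ctrl.camera("scene");cv2.imwrite("pics/s7.png",cv2.resize(im[90:250,190:330],None,fx=5,fy=3.75,interpolation=2))
```

```text
13.75 [ 0.4682 -0.0547  0.242 ] [-3.141e+00  3.000e-03 -7.700e-02] F [-0.22 -0.27 -0.66] w 0.0297 q [-0.19  0.1   1.68 -0.    1.37  1.45]
```

View pics/s7.png

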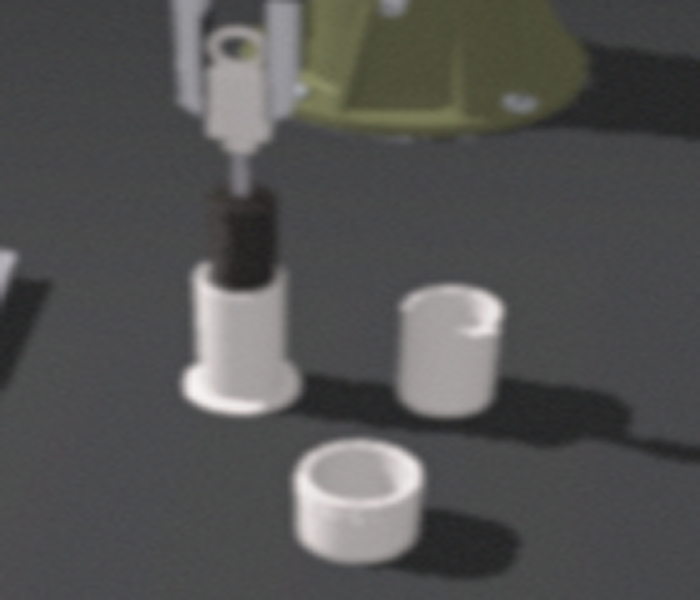

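The brush is entering the cylinder, near centre (crop (245,270), mouth 240). Now the strokes: down, up, down.

Request:
carry_out([
  {"x":0,"y":0.08,"z":0.7,"wx":0,"wy":0,"wz":0,"jaw":0},
  {"x":0,"y":0,"z":0.8,"wx":0,"wy":0,"wz":0,"jaw":0},
  {"x":0,"y":0,"z":0.8,"wx":0,"wy":0,"wz":0,"jaw":0},
  {"x":0,"y":0,"z":0.8,"wx":0,"wy":0,"wz":0,"jaw":0},
  {"x":0,"y":0,"z":0.6,"wx":0,"wy":0,"wz":0,"jaw":0},
  {"x":0,"y":0,"z":0.25,"wx":0,"wy":0,"wz":0,"jaw":0},
  {"x":0,"y":0,"z":0,"wx":0,"wy":0,"wz":0,"jaw":0},
  {"x":0,"y":0,"z":0,"wx":0,"wy":0,"wz":0,"jaw":0},
  {"x":0,"y":0,"z":0,"wx":0,"wy":0,"wz":0,"jaw":0},
])

```text
time_s: 14.55
ee_pos: [0.4693, -0.0565, 0.1664]
eef_rot: [3.141, -0.001, -0.077]
force: [-0.2, -0.9, -1.6]
grip_width: 0.0299
```

Run:
```python
from h import *
st(); 
im=ctrl.camera("scene");cv2.imwrite("pics/s8.png",cv2.resize(im[90:250,190:330],None,fx=5,fy=3.75,interpolation=2))
for n in("brush_grip","brush_eye"): 
    for k in ctrl.mark_of("scene",n)[:1]: print(n,k, proj("scene",ctrl.get_obs()["ee_pos"]+[0,0,.0188+(.028 if n=="brush_eye" else 0)]))
```

```text
14.55 [ 0.4693 -0.0565  0.1664] [ 3.141e+00 -1.000e-03 -7.700e-02] F [-0.18 -0.86 -1.56] w 0.0299 q [-0.2   0.17  1.78  0.    1.19  1.45]
brush_grip {'position': [139.2, 235.6], 'conf': 0.55} [236.90622851 138.56132301]
brush_eye {'position': [128.0, 235.0], 'conf': 0.64} [236.74131283 129.26350029]
```

View pics/s8.png

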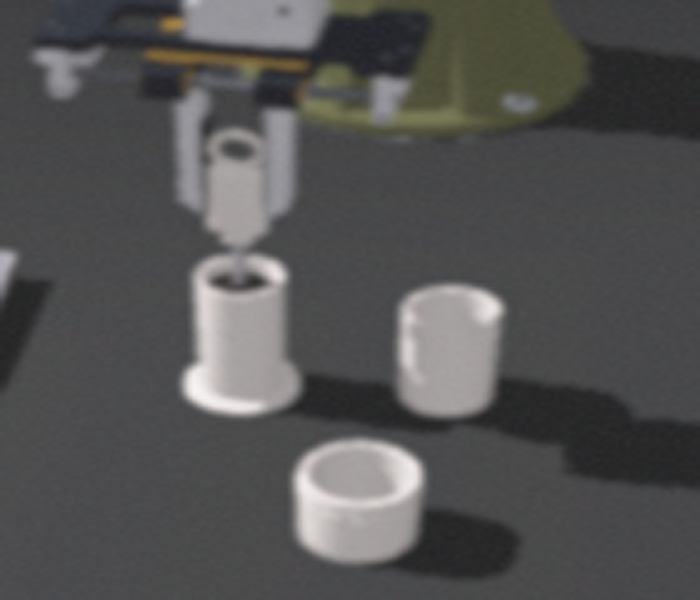

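Request:
carry_out([
  {"x":0,"y":0,"z":0.15,"wx":0,"wy":0,"wz":0,"jaw":0},
  {"x":0,"y":0,"z":0,"wx":0,"wy":0,"wz":0,"jaw":0},
  {"x":0,"y":0,"z":0,"wx":0,"wy":0,"wz":0,"jaw":0},
])

```text
time_s: 14.95
ee_pos: [0.4687, -0.0565, 0.1623]
eef_rot: [-3.142, 0.0, -0.077]
force: [-0.2, -0.2, -1.4]
grip_width: 0.0299
```

Request:
carry_out([
  {"x":0,"y":0,"z":0.15,"wx":0,"wy":0,"wz":0,"jaw":0},
  {"x":0,"y":0,"z":0,"wx":0,"wy":0,"wz":0,"jaw":0},
  {"x":0,"y":0,"z":0,"wx":0,"wy":0,"wz":0,"jaw":0},
])

```text
time_s: 15.2
ee_pos: [0.4687, -0.0564, 0.1593]
eef_rot: [-3.142, 0.0, -0.077]
force: [-0.1, -0.4, -1.1]
grip_width: 0.03
```

Request:
carry_out([
  {"x":0,"y":0,"z":-0.6,"wx":0,"wy":0,"wz":0,"jaw":0},
  {"x":0,"y":0,"z":-0.8,"wx":0,"wy":0,"wz":0,"jaw":0},
  {"x":0,"y":0,"z":-0.8,"wx":0,"wy":0,"wz":0,"jaw":0},
  {"x":0,"y":0,"z":-0.8,"wx":0,"wy":0,"wz":0,"jaw":0},
  {"x":0,"y":0,"z":-0.8,"wx":0,"wy":0,"wz":0,"jaw":0},
  {"x":0,"y":0,"z":-0.7,"wx":0,"wy":0,"wz":0,"jaw":0},
  {"x":0,"y":0,"z":0,"wx":0,"wy":0,"wz":0,"jaw":0},
  {"x":0,"y":0,"z":0,"wx":0,"wy":0,"wz":0,"jaw":0},
])

```text
time_s: 15.87
ee_pos: [0.4689, -0.0565, 0.2494]
eef_rot: [3.141, -0.001, -0.077]
force: [1.1, -0.5, -0.1]
grip_width: 0.0296
```

Request:
carry_out([
  {"x":0,"y":0,"z":0.6,"wx":0,"wy":0,"wz":0,"jaw":0},
  {"x":0,"y":0,"z":0.8,"wx":0,"wy":0,"wz":0,"jaw":0},
  {"x":0,"y":0,"z":0.8,"wx":0,"wy":0,"wz":0,"jaw":0},
  {"x":0,"y":0,"z":0.8,"wx":0,"wy":0,"wz":0,"jaw":0},
  {"x":0,"y":0,"z":0.8,"wx":0,"wy":0,"wz":0,"jaw":0},
  {"x":0,"y":0,"z":0.7,"wx":0,"wy":0,"wz":0,"jaw":0},
  {"x":0,"y":0,"z":0,"wx":0,"wy":0,"wz":0,"jaw":0},
  {"x":0,"y":0,"z":0,"wx":0,"wy":0,"wz":0,"jaw":0},
  {"x":0,"y":0,"z":0,"wx":0,"wy":0,"wz":0,"jaw":0},
  {"x":0,"y":0,"z":0,"wx":0,"wy":0,"wz":0,"jaw":0},
])

```text
time_s: 16.7
ee_pos: [0.4686, -0.0564, 0.1592]
eef_rot: [-3.141, 0.0, -0.077]
force: [0.7, 0.2, 0.3]
grip_width: 0.0298
```

Run:
```python
from h import *
st(); 
im=ctrl.camera("scene");cv2.imwrite("pics/s9.png",cv2.resize(im[90:250,190:330],None,fx=5,fy=3.75,interpolation=2))
```

```text
16.7 [ 0.4686 -0.0564  0.1592] [-3.141  0.    -0.077] F [0.71 0.23 0.26] w 0.0298 q [-0.2   0.17  1.79  0.    1.18  1.45]
```

View pics/s9.png

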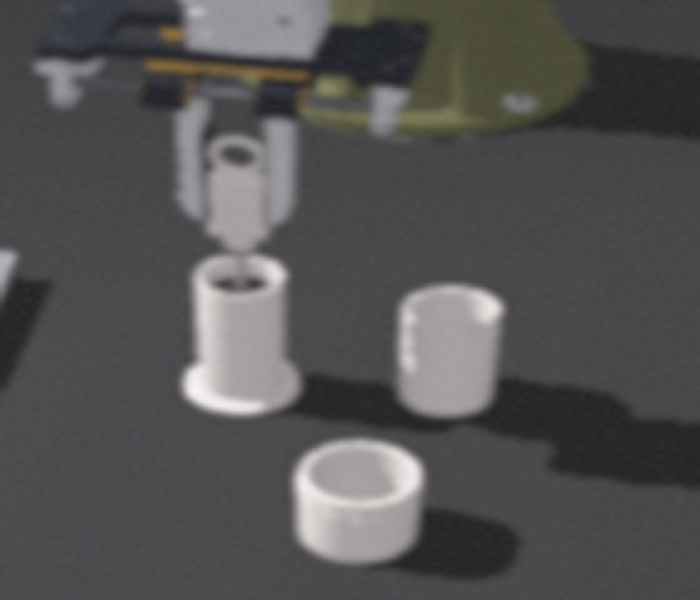

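Request:
carry_out([
  {"x":0,"y":0,"z":-0.6,"wx":0,"wy":0,"wz":0,"jaw":0},
  {"x":0,"y":0,"z":-0.9,"wx":0,"wy":0,"wz":0,"jaw":0},
  {"x":0,"y":0,"z":-0.9,"wx":0,"wy":0,"wz":0,"jaw":0},
  {"x":0,"y":0,"z":-0.9,"wx":0,"wy":0,"wz":0,"jaw":0},
  {"x":0,"y":0,"z":-0.9,"wx":0,"wy":0,"wz":0,"jaw":0},
  {"x":0,"y":0,"z":-0.9,"wx":0,"wy":0,"wz":0,"jaw":0},
  {"x":0,"y":0,"z":-0.9,"wx":0,"wy":0,"wz":0,"jaw":0},
  {"x":0,"y":0,"z":-0.6,"wx":0,"wy":0,"wz":0,"jaw":0},
  {"x":0,"y":0,"z":0,"wx":0,"wy":0,"wz":0,"jaw":0},
])

```text
time_s: 17.5
ee_pos: [0.4694, -0.0565, 0.2938]
eef_rot: [3.141, -0.004, -0.077]
force: [0.1, 1.0, -0.5]
grip_width: 0.03
```

Run:
```python
from h import *
st(); plan(.459,.0545,.274,-.077)
im=ctrl.camera("scene");cv2.imwrite("pics/s10.png",cv2.resize(im[90:250,190:330],None,fx=5,fy=3.75,interpolation=2))
for c in("scene","top"):
    ctrl.camera(c)
    for n in ("cylinder","beaker","pot"):print(c,n,ctrl.mark_of(c,n)[:1])
```

```text
17.5 [ 0.4694 -0.0565  0.2938] [ 3.141 -0.004 -0.077] F [ 0.11  1.01 -0.54] w 0.03 q [-0.2   0.07  1.59 -0.    1.48  1.45]
units xyz (tool) [-0.95 -5.5   0.99] yaw -0.0769 dist mm 113.3
units w [ 0.01 -0.05  0.  ]
scene cylinder [{'position': [195.1, 236.0], 'conf': 0.92}]
scene beaker [{'position': [196.2, 277.9], 'conf': 0.59}]
scene pot [{'position': [231.8, 262.3], 'conf': 0.66}]
top cylinder [{'position': [230.4, 154.5], 'conf': 0.51}]
top beaker [{'position': [234.6, 228.7], 'conf': 0.57}]
top pot [{'position': [186.8, 244.9], 'conf': 0.74}]
```

View pics/s10.png

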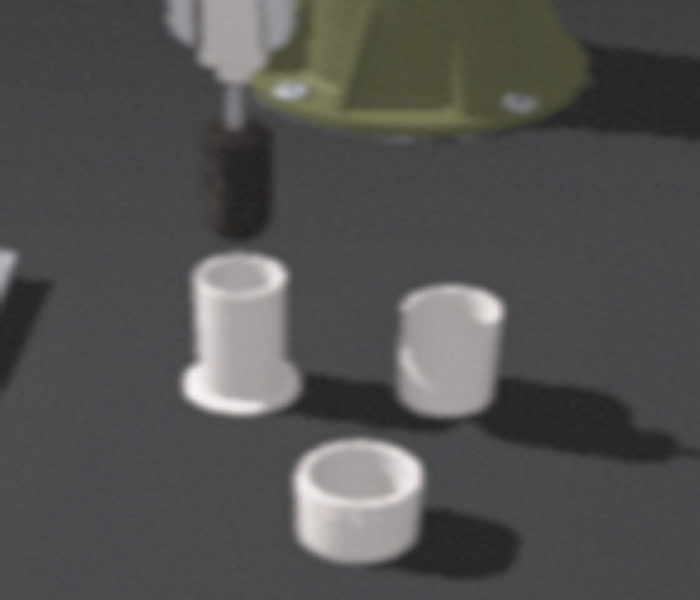

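Nothing has moved (beaker mouth at crop (450,310), pot (360,470)). On to the beaker.

Request:
carry_out([
  {"x":-0.1,"y":-0.6,"z":0,"wx":0,"wy":0,"wz":0,"jaw":0},
  {"x":-0.2,"y":-0.9,"z":0,"wx":0,"wy":0,"wz":0,"jaw":0},
  {"x":-0.2,"y":-1,"z":0,"wx":0,"wy":0,"wz":0,"jaw":0},
  {"x":-0.2,"y":-1,"z":0.2,"wx":0,"wy":0,"wz":0,"jaw":0},
  {"x":-0.2,"y":-1,"z":0.2,"wx":0,"wy":0,"wz":0,"jaw":0},
  {"x":-0.05,"y":-0.8,"z":0.4,"wx":0,"wy":0,"wz":0,"jaw":0},
  {"x":0,"y":-0.2,"z":0.4,"wx":0,"wy":0,"wz":0,"jaw":0},
  {"x":0,"y":0,"z":0,"wx":0,"wy":0,"wz":0,"jaw":0},
  {"x":0,"y":0,"z":0,"wx":0,"wy":0,"wz":0,"jaw":0},
])

```text
time_s: 18.7
ee_pos: [0.4582, 0.0546, 0.2672]
eef_rot: [3.141, 0.001, -0.077]
force: [0.1, -0.9, -0.3]
grip_width: 0.0296
```

Run:
```python
from h import *
st(); plan(.459,.0545,.159,-.077); tip()
im=ctrl.camera("scene");cv2.imwrite("pics/s11.png",cv2.resize(im[90:250,190:330],None,fx=5,fy=3.75,interpolation=2))
```

```text
18.7 [0.4582 0.0546 0.2672] [ 3.141e+00  1.000e-03 -7.700e-02] F [ 0.14 -0.87 -0.29] w 0.0296 q [ 0.04  0.06  1.66 -0.    1.42  1.69]
units xyz (tool) [ 0.05 -0.    5.41] yaw -0.0765 dist mm 108.2
units w [0.   0.01 0.01]
expected tip [0.4582 0.0546] 0.114
scene 0.68 [162.7 279.5] [0.4628 0.0536]
  exp px col,row [280.  161.6]
  exp px col,row [229.9 237.5]
```

View pics/s11.png

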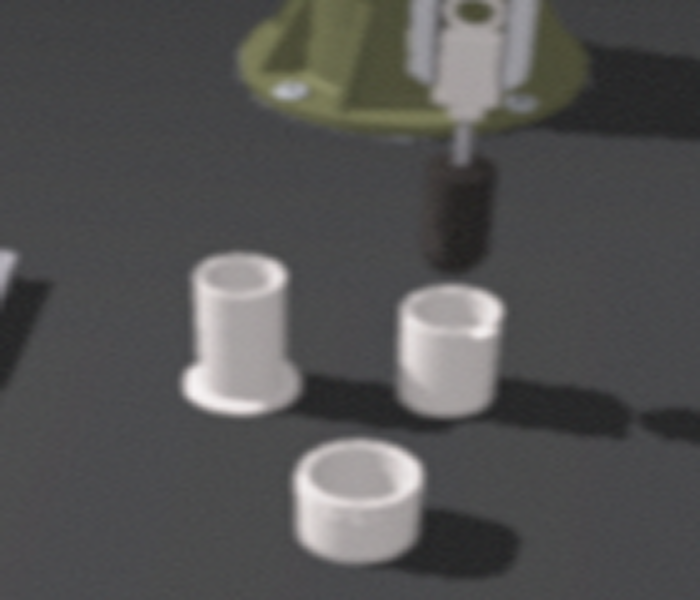

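Well aligned (brush at 456, beaker mouth at 450). Stroke down 5.4 units, up 3.4, down.

Request:
carry_out([
  {"x":0.05,"y":0,"z":0.5,"wx":0,"wy":0,"wz":0,"jaw":0},
  {"x":0,"y":0,"z":0.6,"wx":0,"wy":0,"wz":0,"jaw":0},
  {"x":0,"y":0,"z":0.7,"wx":0,"wy":0,"wz":0,"jaw":0},
  {"x":0,"y":0,"z":0.7,"wx":0,"wy":0,"wz":0,"jaw":0},
  {"x":0,"y":0,"z":0.7,"wx":0,"wy":0,"wz":0,"jaw":0},
  {"x":0,"y":0,"z":0.7,"wx":0,"wy":0,"wz":0,"jaw":0},
  {"x":0,"y":0,"z":0.7,"wx":0,"wy":0,"wz":0,"jaw":0},
  {"x":0,"y":0,"z":0.6,"wx":0,"wy":0,"wz":0,"jaw":0},
  {"x":0,"y":0,"z":0.1,"wx":0,"wy":0,"wz":0,"jaw":0},
  {"x":0,"y":0,"z":0,"wx":0,"wy":0,"wz":0,"jaw":0},
  {"x":0,"y":0,"z":0,"wx":0,"wy":0,"wz":0,"jaw":0},
  {"x":0,"y":0,"z":0,"wx":0,"wy":0,"wz":0,"jaw":0},
])

```text
time_s: 19.95
ee_pos: [0.4597, 0.0546, 0.1621]
eef_rot: [-3.141, -0.001, -0.077]
force: [0.8, 0.2, -1.7]
grip_width: 0.0297
```

Run:
```python
from h import *
st()
im=ctrl.camera("scene");cv2.imwrite("pics/s12.png",cv2.resize(im[90:250,190:330],None,fx=5,fy=3.75,interpolation=2))
```

```text
19.95 [0.4597 0.0546 0.1621] [-3.141e+00 -1.000e-03 -7.700e-02] F [ 0.75  0.18 -1.67] w 0.0297 q [ 0.04  0.15  1.81 -0.    1.18  1.69]
```

View pics/s12.png

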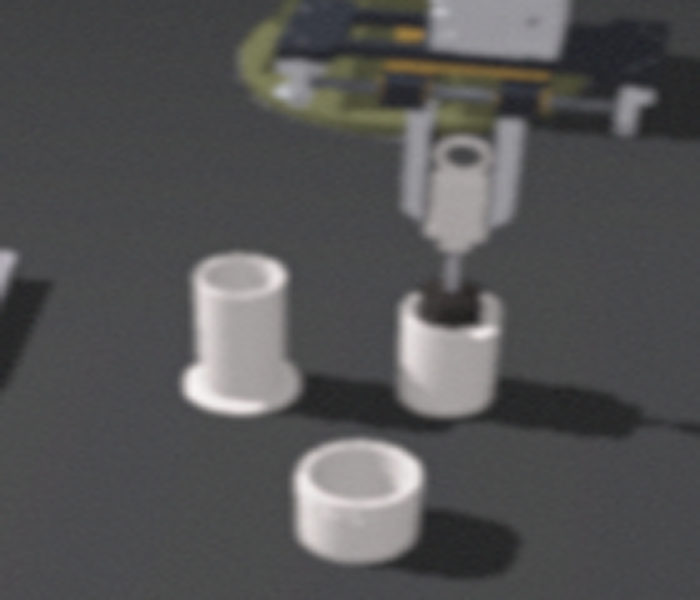

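Request:
carry_out([
  {"x":0,"y":0,"z":0.15,"wx":0,"wy":0,"wz":0,"jaw":0},
  {"x":0,"y":0,"z":0,"wx":0,"wy":0,"wz":0,"jaw":0},
  {"x":0,"y":0,"z":0,"wx":0,"wy":0,"wz":0,"jaw":0},
])

```text
time_s: 20.25
ee_pos: [0.4593, 0.0546, 0.1584]
eef_rot: [-3.142, 0.0, -0.077]
force: [-0.0, 0.2, -0.6]
grip_width: 0.0296
```

Request:
carry_out([
  {"x":0,"y":0,"z":-0.6,"wx":0,"wy":0,"wz":0,"jaw":0},
  {"x":0,"y":0,"z":-0.8,"wx":0,"wy":0,"wz":0,"jaw":0},
  {"x":0,"y":0,"z":-0.8,"wx":0,"wy":0,"wz":0,"jaw":0},
  {"x":0,"y":0,"z":-0.8,"wx":0,"wy":0,"wz":0,"jaw":0},
  {"x":0,"y":0,"z":-0.3,"wx":0,"wy":0,"wz":0,"jaw":0},
  {"x":0,"y":0,"z":0,"wx":0,"wy":0,"wz":0,"jaw":0},
  {"x":0,"y":0,"z":0,"wx":0,"wy":0,"wz":0,"jaw":0},
])

```text
time_s: 20.83
ee_pos: [0.4592, 0.0546, 0.2239]
eef_rot: [3.142, 0.0, -0.077]
force: [-0.8, -0.2, -0.4]
grip_width: 0.0297
```

Request:
carry_out([
  {"x":0,"y":0,"z":0.6,"wx":0,"wy":0,"wz":0,"jaw":0},
  {"x":0,"y":0,"z":0.8,"wx":0,"wy":0,"wz":0,"jaw":0},
  {"x":0,"y":0,"z":0.8,"wx":0,"wy":0,"wz":0,"jaw":0},
  {"x":0,"y":0,"z":0.8,"wx":0,"wy":0,"wz":0,"jaw":0},
  {"x":0,"y":0,"z":0.3,"wx":0,"wy":0,"wz":0,"jaw":0},
  {"x":0,"y":0,"z":0,"wx":0,"wy":0,"wz":0,"jaw":0},
  {"x":0,"y":0,"z":0,"wx":0,"wy":0,"wz":0,"jaw":0},
  {"x":0,"y":0,"z":0,"wx":0,"wy":0,"wz":0,"jaw":0},
  {"x":0,"y":0,"z":0,"wx":0,"wy":0,"wz":0,"jaw":0},
])

```text
time_s: 21.58
ee_pos: [0.4597, 0.0546, 0.1592]
eef_rot: [-3.141, -0.001, -0.077]
force: [-0.4, -1.2, -1.2]
grip_width: 0.0297
```

Request:
carry_out([
  {"x":0,"y":0,"z":-0.6,"wx":0,"wy":0,"wz":0,"jaw":0},
  {"x":0,"y":0,"z":-0.9,"wx":0,"wy":0,"wz":0,"jaw":0},
  {"x":0,"y":0,"z":-0.9,"wx":0,"wy":0,"wz":0,"jaw":0},
  {"x":0,"y":0,"z":-0.9,"wx":0,"wy":0,"wz":0,"jaw":0},
  {"x":0,"y":0,"z":-0.9,"wx":0,"wy":0,"wz":0,"jaw":0},
  {"x":0,"y":0,"z":-0.9,"wx":0,"wy":0,"wz":0,"jaw":0},
  {"x":0,"y":0,"z":-0.2,"wx":0,"wy":0,"wz":0,"jaw":0},
  {"x":0,"y":0,"z":0,"wx":0,"wy":0,"wz":0,"jaw":0},
])

```text
time_s: 22.25
ee_pos: [0.4597, 0.0547, 0.2656]
eef_rot: [-3.141, -0.003, -0.077]
force: [0.8, 0.1, -0.4]
grip_width: 0.0299
```

Run:
```python
from h import *
st(); plan(.6015,.0215,.25,-.077)
im=ctrl.camera("scene");cv2.imwrite("pics/s13.png",cv2.resize(im[90:250,190:330],None,fx=5,fy=3.75,interpolation=2))
im=ctrl.camera("top");cv2.imwrite("pics/t13.png",cv2.resize(im[160:260,200:300],None,fx=6,fy=6,interpolation=2))
```

```text
22.25 [0.4597 0.0547 0.2656] [-3.141e+00 -3.000e-03 -7.700e-02] F [ 0.77  0.05 -0.44] w 0.0299 q [0.04 0.06 1.67 0.   1.42 1.69]
units xyz (tool) [7.19 1.11 0.8 ] yaw -0.0769 dist mm 146.4
units w [-0.   -0.03  0.  ]
```

View pics/s13.png

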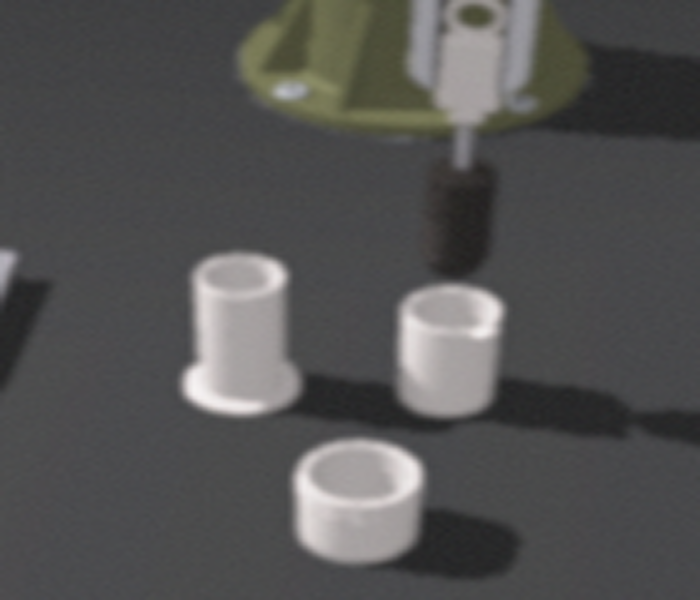

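View pics/t13.png

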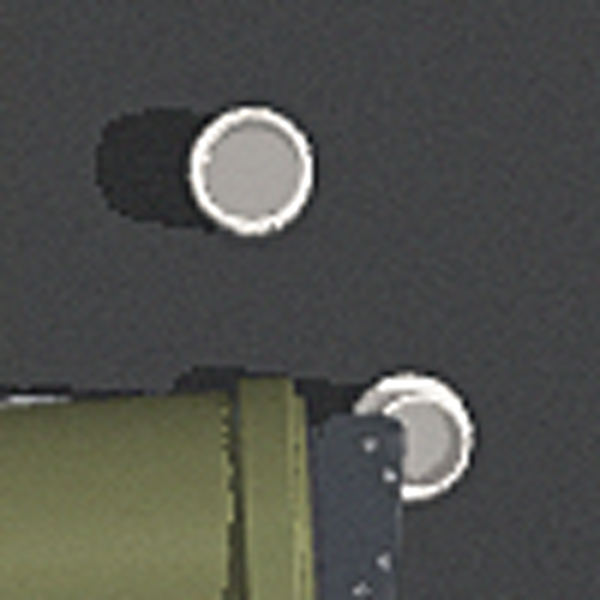

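Pot unmoved (top crop (252,171)). Moving over it.

Request:
carry_out([
  {"x":0.5,"y":0.1,"z":0,"wx":0,"wy":0,"wz":0,"jaw":0},
  {"x":0.8,"y":0.1,"z":0,"wx":0,"wy":0,"wz":0,"jaw":0},
  {"x":0.9,"y":0.15,"z":0,"wx":0,"wy":0,"wz":0,"jaw":0},
  {"x":0.9,"y":0.15,"z":0,"wx":0,"wy":0,"wz":0,"jaw":0},
  {"x":0.9,"y":0.15,"z":0,"wx":0,"wy":0,"wz":0,"jaw":0},
  {"x":0.9,"y":0.15,"z":0,"wx":0,"wy":0,"wz":0,"jaw":0},
  {"x":0.9,"y":0.15,"z":0,"wx":0,"wy":0,"wz":0,"jaw":0},
  {"x":0.9,"y":0.1,"z":0.4,"wx":0,"wy":0,"wz":0,"jaw":0},
  {"x":0.5,"y":0.05,"z":0.4,"wx":0,"wy":0,"wz":0,"jaw":0},
  {"x":0,"y":0,"z":0,"wx":0,"wy":0,"wz":0,"jaw":0},
  {"x":0,"y":0,"z":0,"wx":0,"wy":0,"wz":0,"jaw":0},
])

```text
time_s: 23.27
ee_pos: [0.6011, 0.0214, 0.2468]
eef_rot: [3.141, 0.003, -0.077]
force: [-0.9, -0.4, -0.4]
grip_width: 0.0298
```

Run:
```python
from h import *
st(); plan(.6015,.0215,.159,-.077);tip()
im=ctrl.camera("scene");cv2.imwrite("pics/s14.png",cv2.resize(im[90:250,190:330],None,fx=5,fy=3.75,interpolation=2))
```

```text
23.27 [0.6011 0.0214 0.2468] [ 3.141e+00  3.000e-03 -7.700e-02] F [-0.86 -0.36 -0.39] w 0.0298 q [-0.03  0.39  1.3   0.    1.45  1.62]
units xyz (tool) [ 0.03 -0.01  4.39] yaw -0.0773 dist mm 87.8
units w [ 0.    0.03 -0.  ]
expected tip [0.6011 0.0214] 0.0936
scene 0.72 [203.7 262.3] [0.6006 0.0229]
  exp px col,row [261.6 203.8]
top 0.59 [185.4 242.1] [0.6053 0.0184]
top 0.16 [213.  346.8] [ 0.5199 -0.2806]
  exp px col,row [241.1 186.9]
```

View pics/s14.png

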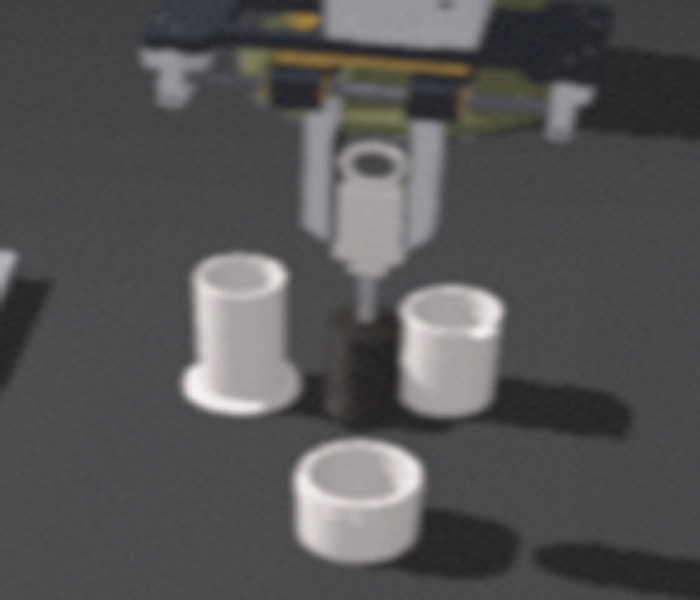

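Request:
carry_out([
  {"x":0,"y":0,"z":0.5,"wx":0,"wy":0,"wz":0,"jaw":0},
  {"x":0,"y":0,"z":0.6,"wx":0,"wy":0,"wz":0,"jaw":0},
  {"x":0,"y":0,"z":0.6,"wx":0,"wy":0,"wz":0,"jaw":0},
  {"x":0,"y":0,"z":0.6,"wx":0,"wy":0,"wz":0,"jaw":0},
  {"x":0,"y":0,"z":0.6,"wx":0,"wy":0,"wz":0,"jaw":0},
  {"x":0,"y":0,"z":0.6,"wx":0,"wy":0,"wz":0,"jaw":0},
  {"x":0,"y":0,"z":0.6,"wx":0,"wy":0,"wz":0,"jaw":0},
  {"x":0,"y":0,"z":0.2,"wx":0,"wy":0,"wz":0,"jaw":0},
  {"x":0,"y":0,"z":0,"wx":0,"wy":0,"wz":0,"jaw":0},
  {"x":0,"y":0,"z":0,"wx":0,"wy":0,"wz":0,"jaw":0},
  {"x":0,"y":0,"z":0,"wx":0,"wy":0,"wz":0,"jaw":0},
])

```text
time_s: 24.43
ee_pos: [0.6015, 0.0216, 0.1632]
eef_rot: [-3.142, -0.001, -0.077]
force: [-0.0, 0.3, -0.3]
grip_width: 0.0296
```

Run:
```python
from h import *
st()
im=ctrl.camera("scene");cv2.imwrite("pics/s15.png",cv2.resize(im[90:250,190:330],None,fx=5,fy=3.75,interpolation=2))
```

```text
24.43 [0.6015 0.0216 0.1632] [-3.142e+00 -1.000e-03 -7.700e-02] F [-0.04  0.34 -0.32] w 0.0296 q [-0.02  0.45  1.42  0.    1.27  1.62]
```

View pics/s15.png

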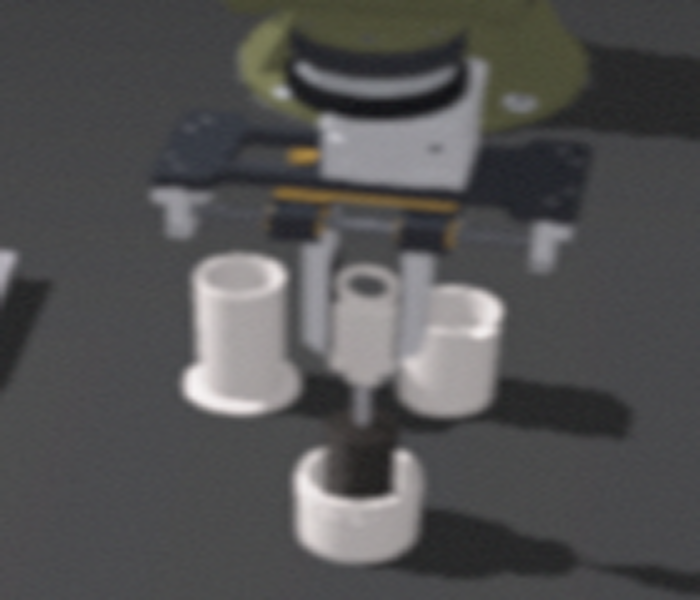

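Request:
carry_out([
  {"x":0,"y":0,"z":0.2,"wx":0,"wy":0,"wz":0,"jaw":0},
  {"x":0,"y":0,"z":0,"wx":0,"wy":0,"wz":0,"jaw":0},
  {"x":0,"y":0,"z":0,"wx":0,"wy":0,"wz":0,"jaw":0},
  {"x":0,"y":0,"z":0,"wx":0,"wy":0,"wz":0,"jaw":0},
])

```text
time_s: 24.82
ee_pos: [0.6012, 0.0216, 0.1585]
eef_rot: [-3.142, -0.0, -0.077]
force: [0.6, -0.1, -1.1]
grip_width: 0.0298
```

Request:
carry_out([
  {"x":0,"y":0,"z":-0.6,"wx":0,"wy":0,"wz":0,"jaw":0},
  {"x":0,"y":0,"z":-0.8,"wx":0,"wy":0,"wz":0,"jaw":0},
  {"x":0,"y":0,"z":-0.6,"wx":0,"wy":0,"wz":0,"jaw":0},
  {"x":0,"y":0,"z":-0.2,"wx":0,"wy":0,"wz":0,"jaw":0},
  {"x":0,"y":0,"z":0,"wx":0,"wy":0,"wz":0,"jaw":0},
  {"x":0,"y":0,"z":0,"wx":0,"wy":0,"wz":0,"jaw":0},
])

```text
time_s: 25.32
ee_pos: [0.6011, 0.0216, 0.2023]
eef_rot: [-3.142, 0.0, -0.077]
force: [1.2, 0.8, -0.6]
grip_width: 0.03
```

Request:
carry_out([
  {"x":0,"y":0,"z":0.6,"wx":0,"wy":0,"wz":0,"jaw":0},
  {"x":0,"y":0,"z":0.8,"wx":0,"wy":0,"wz":0,"jaw":0},
  {"x":0,"y":0,"z":0.6,"wx":0,"wy":0,"wz":0,"jaw":0},
  {"x":0,"y":0,"z":0.2,"wx":0,"wy":0,"wz":0,"jaw":0},
  {"x":0,"y":0,"z":0,"wx":0,"wy":0,"wz":0,"jaw":0},
  {"x":0,"y":0,"z":0,"wx":0,"wy":0,"wz":0,"jaw":0},
  {"x":0,"y":0,"z":0,"wx":0,"wy":0,"wz":0,"jaw":0},
  {"x":0,"y":0,"z":0,"wx":0,"wy":0,"wz":0,"jaw":0},
])

```text
time_s: 25.98
ee_pos: [0.6015, 0.0216, 0.1591]
eef_rot: [-3.142, -0.001, -0.077]
force: [0.2, 0.4, 0.1]
grip_width: 0.03
```

Request:
carry_out([
  {"x":0,"y":0,"z":-0.6,"wx":0,"wy":0,"wz":0,"jaw":0},
  {"x":0,"y":0,"z":-0.9,"wx":0,"wy":0,"wz":0,"jaw":0},
  {"x":0,"y":0,"z":-1,"wx":0,"wy":0,"wz":0,"jaw":0},
  {"x":0,"y":0,"z":-1,"wx":0,"wy":0,"wz":0,"jaw":0},
  {"x":0,"y":0,"z":-1,"wx":0,"wy":0,"wz":0,"jaw":0},
  {"x":0,"y":0,"z":-1,"wx":0,"wy":0,"wz":0,"jaw":0},
  {"x":0,"y":0,"z":-1,"wx":0,"wy":0,"wz":0,"jaw":0},
  {"x":0,"y":0,"z":-0.5,"wx":0,"wy":0,"wz":0,"jaw":0},
  {"x":0,"y":0,"z":0,"wx":0,"wy":0,"wz":0,"jaw":0},
])

```text
time_s: 26.73
ee_pos: [0.6017, 0.0216, 0.3016]
eef_rot: [-3.141, -0.005, -0.077]
force: [0.4, -0.5, -0.1]
grip_width: 0.0299
```

Run:
```python
from h import *
st(); plan(.342,.312,.298,-.077)
im=ctrl.camera("scene");cv2.imwrite("pics/s16.png",im)
```

```text
26.73 [0.6017 0.0216 0.3016] [-3.141 -0.005 -0.077] F [ 0.39 -0.45 -0.09] w 0.0299 q [-0.02  0.37  1.21 -0.    1.56  1.62]
units xyz (tool) [-14.06 -13.48   0.12] yaw -0.0769 dist mm 389.6
units w [-0.   -0.06  0.  ]
```

View pics/s16.png

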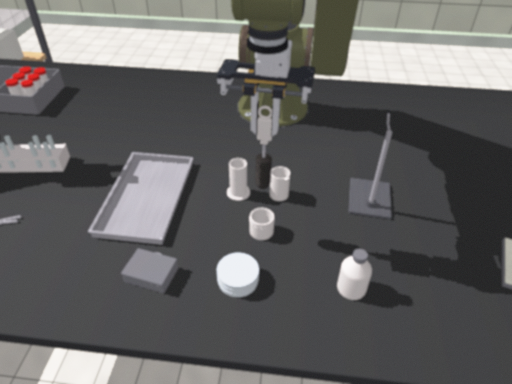

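Request:
carry_out([
  {"x":-0.6,"y":-0.4,"z":0,"wx":0,"wy":0,"wz":0,"jaw":0},
  {"x":-1,"y":-0.7,"z":0,"wx":0,"wy":0,"wz":0,"jaw":0},
  {"x":-1,"y":-0.8,"z":0,"wx":0,"wy":0,"wz":0,"jaw":0},
  {"x":-1,"y":-0.8,"z":0,"wx":0,"wy":0,"wz":0,"jaw":0},
  {"x":-1,"y":-0.8,"z":0,"wx":0,"wy":0,"wz":0,"jaw":0},
  {"x":-1,"y":-0.8,"z":0,"wx":0,"wy":0,"wz":0,"jaw":0},
  {"x":-1,"y":-0.8,"z":0,"wx":0,"wy":0,"wz":0,"jaw":0},
  {"x":-1,"y":-0.8,"z":0,"wx":0,"wy":0,"wz":0,"jaw":0},
  {"x":-1,"y":-0.8,"z":0,"wx":0,"wy":0,"wz":0,"jaw":0},
  {"x":-1,"y":-0.8,"z":0,"wx":0,"wy":0,"wz":0,"jaw":0},
  {"x":-1,"y":-0.8,"z":0,"wx":0,"wy":0,"wz":0,"jaw":0},
  {"x":-1,"y":-0.8,"z":0,"wx":0,"wy":0,"wz":0,"jaw":0},
])

```text
time_s: 27.78
ee_pos: [0.3825, 0.2214, 0.2972]
eef_rot: [3.141, 0.002, -0.077]
force: [-0.5, 1.1, -0.7]
grip_width: 0.0295
```

Run:
```python
from h import *
st(); plan(.342,.312,.298,-.077)
```

```text
27.78 [0.3825 0.2214 0.2972] [ 3.141e+00  2.000e-03 -7.700e-02] F [-0.52  1.09 -0.66] w 0.0295 q [ 0.44 -0.    1.66  0.    1.49  2.09]
units xyz (tool) [-2.37 -4.36 -0.04] yaw -0.0772 dist mm 99.3
units w [ 0.01  0.02 -0.  ]
```

Request:
carry_out([
  {"x":-0.9,"y":-0.5,"z":0,"wx":0,"wy":0,"wz":0,"jaw":0},
  {"x":-0.9,"y":-1,"z":0,"wx":0,"wy":0,"wz":0,"jaw":0},
  {"x":-0.5,"y":-1,"z":0,"wx":0,"wy":0,"wz":0,"jaw":0},
  {"x":0,"y":-1,"z":0,"wx":0,"wy":0,"wz":0,"jaw":0},
  {"x":0,"y":-0.8,"z":0,"wx":0,"wy":0,"wz":0,"jaw":0},
  {"x":0,"y":0,"z":0.8,"wx":0,"wy":0,"wz":0,"jaw":0},
  {"x":0,"y":0,"z":1,"wx":0,"wy":0,"wz":0,"jaw":0},
  {"x":0,"y":0,"z":1,"wx":0,"wy":0,"wz":0,"jaw":0},
  {"x":0,"y":0,"z":1,"wx":0,"wy":0,"wz":0,"jaw":0},
  {"x":0,"y":0,"z":0.8,"wx":0,"wy":0,"wz":0,"jaw":0},
  {"x":0,"y":0,"z":0,"wx":0,"wy":0,"wz":0,"jaw":0},
  {"x":0,"y":0,"z":0,"wx":0,"wy":0,"wz":0,"jaw":0},
])

```text
time_s: 28.78
ee_pos: [0.3442, 0.3098, 0.2057]
eef_rot: [3.14, 0.002, -0.077]
force: [-0.2, -0.0, -0.3]
grip_width: 0.0297
```

Run:
```python
from h import *
st(); plan(.3845,.3088,.2033,-.077)
im=ctrl.camera("scene");cv2.imwrite("pics/s17.png",cv2.resize(im[60:230,320:440],None,fx=4,fy=3.5,interpolation=2)[:600])
for n in("brush_eye","brush_tip"): print(n,ctrl.mark_of("scene",n)[:1],proj("scene",ctrl.get_obs()["ee_pos"]+[0,0,.0468 if n=="brush_eye" else -.1532]))
```

```text
28.78 [0.3442 0.3098 0.2057] [ 3.14e+00  2.00e-03 -7.70e-02] F [-0.17 -0.01 -0.29] w 0.0297 q [ 0.65  0.11  1.75 -0.    1.28  2.3 ]
units xyz (tool) [ 2.01 -0.1   0.12] yaw -0.077 dist mm 40.4
units w [0.02 0.02 0.  ]
brush_eye [{'position': [99.0, 384.8], 'conf': 0.86}] [386.20636703  98.97785499]
brush_tip [{'position': [159.0, 369.2], 'conf': 0.91}] [371.18720636 160.77974163]
```

View pics/s17.png

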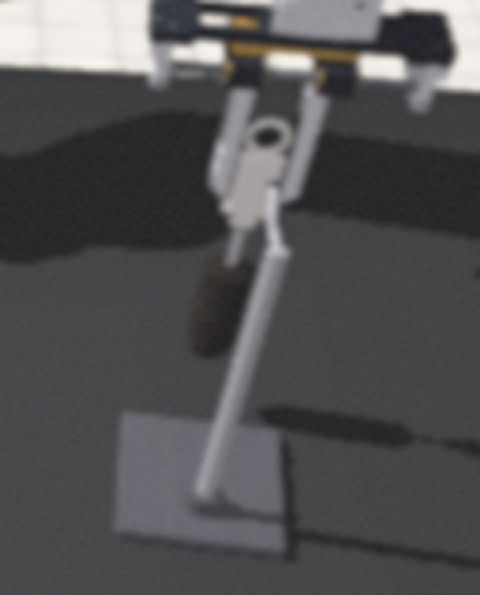

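Request:
carry_out([
  {"x":0.5,"y":-0.1,"z":0,"wx":0,"wy":0,"wz":0,"jaw":0},
  {"x":0.7,"y":0,"z":0,"wx":0,"wy":0,"wz":0,"jaw":0},
  {"x":0.6,"y":0,"z":0,"wx":0,"wy":0,"wz":0,"jaw":0},
  {"x":0.1,"y":0,"z":0,"wx":0,"wy":0,"wz":0,"jaw":0},
  {"x":0,"y":0,"z":0,"wx":0,"wy":0,"wz":0,"jaw":0},
  {"x":0,"y":0,"z":0,"wx":0,"wy":0,"wz":0,"jaw":0},
  {"x":0,"y":0,"z":0,"wx":0,"wy":0,"wz":0,"jaw":0},
])

```text
time_s: 29.52
ee_pos: [0.3824, 0.3093, 0.2065]
eef_rot: [3.142, 0.0, -0.077]
force: [-0.0, -0.7, -0.5]
grip_width: 0.0299
```

Run:
```python
from h import *
st(); plan(.4014,.3074,.2033,-.077)
im=ctrl.camera("scene");cv2.imwrite("pics/s18.png",cv2.resize(im[70:150,350:410],None,fx=7,fy=7,interpolation=2)[:600])
```

```text
29.52 [0.3824 0.3093 0.2065] [ 3.142  0.    -0.077] F [-0.03 -0.75 -0.51] w 0.0299 q [0.61 0.17 1.68 0.   1.29 2.25]
units xyz (tool) [0.96 0.02 0.16] yaw -0.0769 dist mm 19.4
units w [0. 0. 0.]
```

View pics/s18.png

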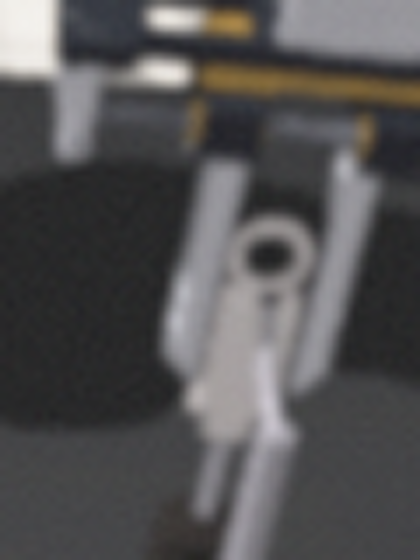

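Run:
```python
from h import *
for n,p in [("hooktip",(.4035,.3085,.2495)),("seat",(.432,.306,.2375)),("eye now",(.3824,.3093,.2533)),("eye seat",(.4313,.3051,.2303))]:
    print(n,((proj("scene",p)-[350,70]+.5)*7).round(0))
```

```text
hooktip [268. 302.]
seat [263. 375.]
eye now [266. 262.]
eye seat [256. 392.]
```

Request:
carry_out([
  {"x":0,"y":0,"z":0.12,"wx":0,"wy":0,"wz":0,"jaw":0},
  {"x":0.3,"y":0,"z":0,"wx":0,"wy":0,"wz":0,"jaw":0},
  {"x":0.4,"y":0,"z":0,"wx":0,"wy":0,"wz":0,"jaw":0},
  {"x":0.25,"y":0,"z":0,"wx":0,"wy":0,"wz":0,"jaw":0},
  {"x":0,"y":0,"z":0,"wx":0,"wy":0,"wz":0,"jaw":0},
  {"x":0,"y":0,"z":0,"wx":0,"wy":0,"wz":0,"jaw":0},
])

```text
time_s: 30.07
ee_pos: [0.4019, 0.3077, 0.2039]
eef_rot: [3.141, 0.0, -0.078]
force: [-0.9, -0.4, -1.5]
grip_width: 0.0296
```

Run:
```python
from h import *
st(); plan(.4313,.3051,.1913,-.077)
im=ctrl.camera("scene");cv2.imwrite("pics/s19.png",cv2.resize(im[70:150,350:410],None,fx=7,fy=7,interpolation=2)[:600])
```

```text
30.07 [0.4019 0.3077 0.2039] [ 3.141  0.    -0.078] F [-0.85 -0.39 -1.48] w 0.0296 q [0.58 0.2  1.65 0.   1.29 2.23]
units xyz (tool) [1.47 0.01 0.63] yaw -0.0775 dist mm 32.0
units w [ 0.    0.   -0.01]
```

View pics/s19.png

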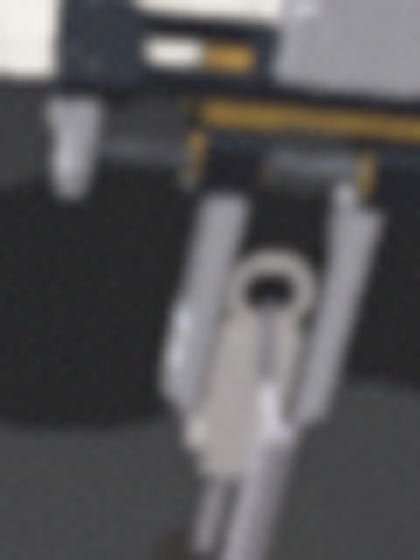

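The hook tip (272,295) is inside the eye's hole (270,290), low force. Continue along the slope to the seat.

Request:
carry_out([
  {"x":0.3,"y":0,"z":0.1,"wx":0,"wy":0,"wz":0,"jaw":0},
  {"x":0.4,"y":0,"z":0.17,"wx":0,"wy":0,"wz":0,"jaw":0},
  {"x":0.4,"y":0,"z":0.17,"wx":0,"wy":0,"wz":0,"jaw":0},
  {"x":0.37,"y":0,"z":0.17,"wx":0,"wy":0,"wz":0,"jaw":0},
  {"x":0,"y":0,"z":0,"wx":0,"wy":0,"wz":0,"jaw":0},
  {"x":0,"y":0,"z":0,"wx":0,"wy":0,"wz":0,"jaw":0},
])

```text
time_s: 30.62
ee_pos: [0.4312, 0.3053, 0.1913]
eef_rot: [3.141, 0.001, -0.078]
force: [-0.1, -0.1, -0.1]
grip_width: 0.0298
```

Run:
```python
from h import *
st(); plan(.4313,.3051,.184,-.077)
im=ctrl.camera("scene");cv2.imwrite("pics/s20.png",cv2.resize(im[70:150,350:410],None,fx=7,fy=7,interpolation=2)[:600])
```

```text
30.62 [0.4312 0.3053 0.1913] [ 3.141e+00  1.000e-03 -7.800e-02] F [-0.12 -0.07 -0.09] w 0.0298 q [0.55 0.26 1.6  0.   1.28 2.2 ]
units xyz (tool) [0.01 0.01 0.36] yaw -0.0777 dist mm 7.3
units w [ 0.01  0.01 -0.01]
```

View pics/s20.png

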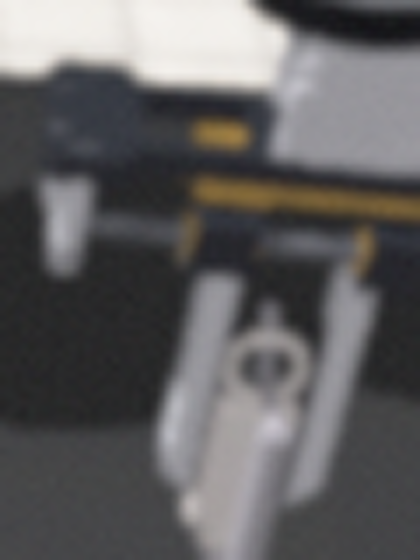

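The hook tip now shows through and above the ring. Lower 8 mm, open gently and retreat straight up.

Request:
carry_out([
  {"x":0,"y":0,"z":0.2,"wx":0,"wy":0,"wz":0,"jaw":0},
  {"x":0,"y":0,"z":0.2,"wx":0,"wy":0,"wz":0,"jaw":0},
  {"x":0,"y":0,"z":0,"wx":0,"wy":0,"wz":0,"jaw":0},
  {"x":0,"y":0,"z":0,"wx":0,"wy":0,"wz":0,"jaw":0},
])

```text
time_s: 31.0
ee_pos: [0.4307, 0.3055, 0.1836]
eef_rot: [3.141, 0.0, -0.077]
force: [0.0, 0.6, -0.5]
grip_width: 0.0296
```

Request:
carry_out([
  {"x":0,"y":0,"z":0,"wx":0,"wy":0,"wz":0,"jaw":40},
  {"x":0,"y":0,"z":0,"wx":0,"wy":0,"wz":0,"jaw":60},
  {"x":0,"y":0,"z":0,"wx":0,"wy":0,"wz":0,"jaw":80},
  {"x":0,"y":0,"z":0,"wx":0,"wy":0,"wz":0,"jaw":90},
  {"x":0,"y":0,"z":0,"wx":0,"wy":0,"wz":0,"jaw":90},
  {"x":0,"y":0,"z":0,"wx":0,"wy":0,"wz":0,"jaw":90},
  {"x":0,"y":0,"z":0,"wx":0,"wy":0,"wz":0,"jaw":90},
  {"x":0,"y":0,"z":0,"wx":0,"wy":0,"wz":0,"jaw":90},
  {"x":0,"y":0,"z":0,"wx":0,"wy":0,"wz":0,"jaw":90},
  {"x":0,"y":0,"z":0,"wx":0,"wy":0,"wz":0,"jaw":90},
])

```text
time_s: 31.83
ee_pos: [0.4309, 0.3055, 0.1838]
eef_rot: [3.142, -0.0, -0.077]
force: [-0.6, -0.2, -1.3]
grip_width: 0.0846
```

Run:
```python
from h import *
st()
im=ctrl.camera("scene");cv2.imwrite("pics/s21.png",cv2.resize(im[60:230,320:440],None,fx=4,fy=3.5,interpolation=2)[:600])
```

```text
31.83 [0.4309 0.3055 0.1838] [ 3.142 -0.    -0.077] F [-0.64 -0.18 -1.31] w 0.0846 q [ 0.55  0.27  1.61 -0.    1.26  2.2 ]
```

View pics/s21.png

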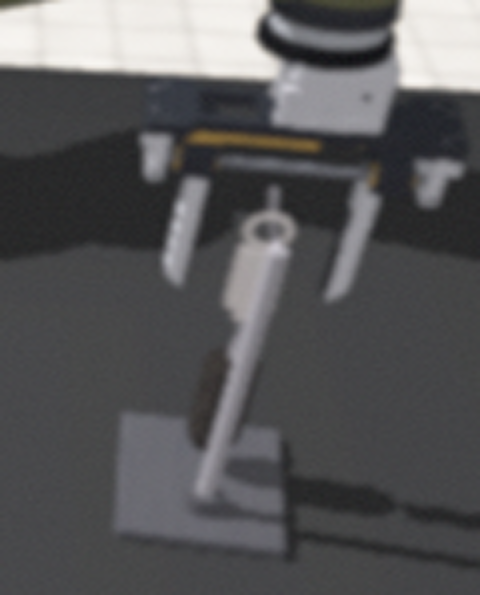

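Brush hangs on the hook (ring at crop (268,230) over the arm), fingers clear of it. Retreat up and go to the cylinder.

Request:
carry_out([
  {"x":0,"y":0,"z":-0.6,"wx":0,"wy":0,"wz":0,"jaw":100},
  {"x":0,"y":0,"z":-0.9,"wx":0,"wy":0,"wz":0,"jaw":100},
  {"x":0,"y":0,"z":-0.9,"wx":0,"wy":0,"wz":0,"jaw":100},
  {"x":0,"y":0,"z":-0.9,"wx":0,"wy":0,"wz":0,"jaw":100},
  {"x":0,"y":0,"z":-0.9,"wx":0,"wy":0,"wz":0,"jaw":100},
  {"x":0,"y":0,"z":-0.9,"wx":0,"wy":0,"wz":0,"jaw":100},
  {"x":0,"y":0,"z":-0.3,"wx":0,"wy":0,"wz":0,"jaw":100},
  {"x":0,"y":0,"z":0,"wx":0,"wy":0,"wz":0,"jaw":100},
])

```text
time_s: 32.55
ee_pos: [0.4313, 0.3057, 0.293]
eef_rot: [-3.14, -0.002, -0.077]
force: [-0.2, 0.1, -0.2]
grip_width: 0.0939
```

Run:
```python
from h import *
st(); plan(.4687,-.0564,.2,-.077)
im=ctrl.camera("scene");cv2.imwrite("pics/s22.png",im)
im=ctrl.camera("top");cv2.imwrite("pics/t22.png",im)
```

```text
32.55 [0.4313 0.3057 0.293 ] [-3.14e+00 -2.00e-03 -7.70e-02] F [-0.23  0.08 -0.21] w 0.0939 q [ 0.55  0.2   1.45 -0.    1.5   2.2 ]
units xyz (tool) [ 3.25 17.91  4.63] yaw -0.077 dist mm 375.7
units w [-0.02 -0.02  0.  ]
```

View pics/s22.png

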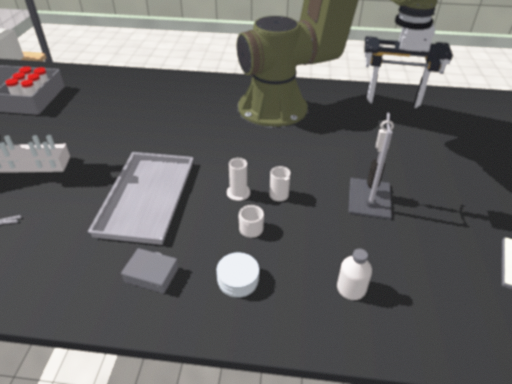

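View pics/t22.png

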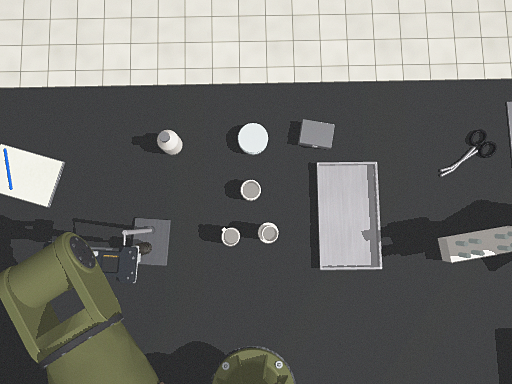

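The pot was nudged (now top (251,190), before (242,188)); cylinder and beaker unchanged, brush hanging. On to the cylinder.

Request:
carry_out([
  {"x":0.1,"y":0.6,"z":0,"wx":0,"wy":0,"wz":0,"jaw":100},
  {"x":0.2,"y":1,"z":0,"wx":0,"wy":0,"wz":0,"jaw":100},
  {"x":0.2,"y":1,"z":0,"wx":0,"wy":0,"wz":0,"jaw":100},
  {"x":0.2,"y":1,"z":0,"wx":0,"wy":0,"wz":0,"jaw":100},
  {"x":0.2,"y":1,"z":0,"wx":0,"wy":0,"wz":0,"jaw":100},
  {"x":0.2,"y":1,"z":0,"wx":0,"wy":0,"wz":0,"jaw":100},
  {"x":0.2,"y":1,"z":0,"wx":0,"wy":0,"wz":0,"jaw":100},
  {"x":0.2,"y":1,"z":0,"wx":0,"wy":0,"wz":0,"jaw":100},
  {"x":0.2,"y":1,"z":0,"wx":0,"wy":0,"wz":0,"jaw":100},
  {"x":0.2,"y":1,"z":0,"wx":0,"wy":0,"wz":0,"jaw":100},
  {"x":0.2,"y":1,"z":0,"wx":0,"wy":0,"wz":0,"jaw":100},
  {"x":0.2,"y":1,"z":0,"wx":0,"wy":0,"wz":0,"jaw":100},
])

```text
time_s: 33.65
ee_pos: [0.4584, 0.069, 0.2909]
eef_rot: [3.141, 0.001, -0.077]
force: [0.6, 0.0, 0.1]
grip_width: 0.0938
```

Request:
carry_out([
  {"x":0.2,"y":1,"z":0.5,"wx":0,"wy":0,"wz":0,"jaw":100},
  {"x":0.2,"y":1,"z":0.8,"wx":0,"wy":0,"wz":0,"jaw":100},
  {"x":0.2,"y":1,"z":0.8,"wx":0,"wy":0,"wz":0,"jaw":100},
  {"x":0.2,"y":1,"z":0.8,"wx":0,"wy":0,"wz":0,"jaw":100},
  {"x":0.15,"y":1,"z":0.8,"wx":0,"wy":0,"wz":0,"jaw":100},
  {"x":0,"y":1,"z":0.4,"wx":0,"wy":0,"wz":0,"jaw":100},
  {"x":0,"y":0.3,"z":0,"wx":0,"wy":0,"wz":0,"jaw":100},
  {"x":0,"y":0,"z":0,"wx":0,"wy":0,"wz":0,"jaw":100},
  {"x":0,"y":0,"z":0,"wx":0,"wy":0,"wz":0,"jaw":100},
])

```text
time_s: 34.4
ee_pos: [0.4681, -0.0563, 0.2101]
eef_rot: [-3.141, -0.0, -0.078]
force: [1.1, 1.1, 0.2]
grip_width: 0.0941
```

Run:
```python
from h import *
st(); plan(.4687,-.0564,.063,-.077)
im=ctrl.camera("scene");cv2.imwrite("pics/s23.png",cv2.resize(im[90:250,170:310],None,fx=5,fy=3.75,interpolation=2))
```

```text
34.4 [ 0.4681 -0.0563  0.2101] [-3.141 -0.    -0.078] F [1.09 1.09 0.18] w 0.0941 q [-0.2   0.12  1.73  0.    1.29  1.45]
units xyz (tool) [0.03 0.   7.36] yaw -0.0778 dist mm 147.1
units w [-0.   -0.   -0.01]
```

View pics/s23.png

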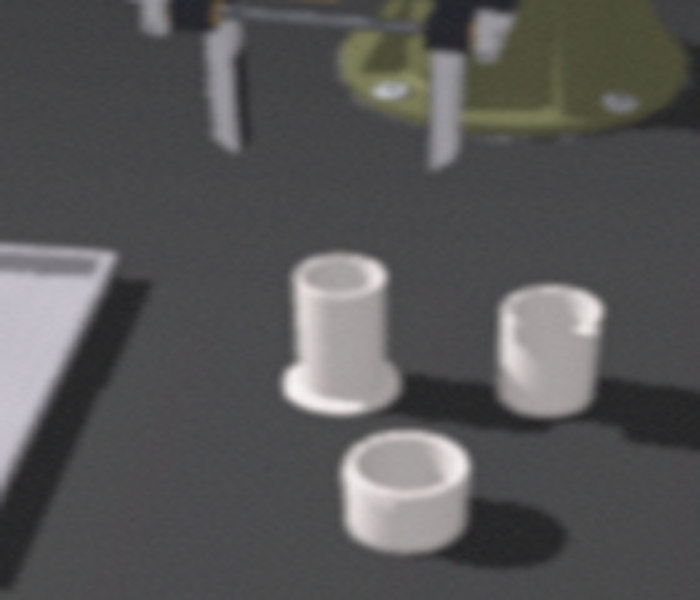

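Fingers straddle the cylinder. Descend 7.3 units and close.

Request:
carry_out([
  {"x":0,"y":0,"z":0.6,"wx":0,"wy":0,"wz":0,"jaw":100},
  {"x":0,"y":0,"z":0.9,"wx":0,"wy":0,"wz":0,"jaw":100},
  {"x":0,"y":0,"z":0.9,"wx":0,"wy":0,"wz":0,"jaw":100},
  {"x":0,"y":0,"z":0.9,"wx":0,"wy":0,"wz":0,"jaw":100},
  {"x":0,"y":0,"z":0.9,"wx":0,"wy":0,"wz":0,"jaw":100},
  {"x":0,"y":0,"z":0.9,"wx":0,"wy":0,"wz":0,"jaw":100},
  {"x":0,"y":0,"z":0.9,"wx":0,"wy":0,"wz":0,"jaw":100},
  {"x":0,"y":0,"z":0.9,"wx":0,"wy":0,"wz":0,"jaw":100},
  {"x":0,"y":0,"z":0.4,"wx":0,"wy":0,"wz":0,"jaw":100},
  {"x":0,"y":0,"z":0,"wx":0,"wy":0,"wz":0,"jaw":80},
  {"x":0,"y":0,"z":0,"wx":0,"wy":0,"wz":0,"jaw":60},
  {"x":0,"y":0,"z":0,"wx":0,"wy":0,"wz":0,"jaw":40},
], squeeze=15)

```text
time_s: 35.45
ee_pos: [0.4689, -0.0563, 0.065]
eef_rot: [3.141, -0.002, -0.077]
force: [-0.6, 0.6, 0.2]
grip_width: 0.0777
```

Request:
carry_out([
  {"x":0,"y":0,"z":0,"wx":0,"wy":0,"wz":0,"jaw":20},
  {"x":0,"y":0,"z":0,"wx":0,"wy":0,"wz":0,"jaw":20},
  {"x":0,"y":0,"z":0,"wx":0,"wy":0,"wz":0,"jaw":20},
  {"x":0,"y":0,"z":0,"wx":0,"wy":0,"wz":0,"jaw":20},
  {"x":0,"y":0,"z":0,"wx":0,"wy":0,"wz":0,"jaw":20},
  {"x":0,"y":0,"z":0,"wx":0,"wy":0,"wz":0,"jaw":20},
])

```text
time_s: 35.95
ee_pos: [0.4683, -0.0565, 0.064]
eef_rot: [3.142, -0.0, -0.077]
force: [0.1, -1.4, 1.6]
grip_width: 0.0466
```

Request:
carry_out([
  {"x":0,"y":0,"z":-0.4,"wx":0,"wy":0,"wz":0,"jaw":20},
  {"x":0,"y":0,"z":-0.8,"wx":0,"wy":0,"wz":0,"jaw":20},
  {"x":0,"y":0,"z":-0.9,"wx":0,"wy":0,"wz":0,"jaw":20},
  {"x":0,"y":0,"z":-0.9,"wx":0,"wy":0,"wz":0,"jaw":20},
  {"x":0,"y":0.5,"z":-0.7,"wx":0,"wy":0,"wz":0,"jaw":20},
  {"x":-0.1,"y":0.8,"z":0,"wx":0,"wy":0,"wz":0,"jaw":20},
  {"x":-0.1,"y":0.9,"z":0,"wx":0,"wy":0,"wz":0,"jaw":20},
  {"x":-0.1,"y":1,"z":0,"wx":0,"wy":0,"wz":0,"jaw":20},
  {"x":-0.1,"y":1,"z":0,"wx":0,"wy":0,"wz":0,"jaw":20},
  {"x":-0.1,"y":1,"z":0,"wx":0,"wy":0,"wz":0,"jaw":20},
  {"x":-0.1,"y":1,"z":0,"wx":0,"wy":0,"wz":0,"jaw":20},
  {"x":-0.1,"y":1,"z":0,"wx":0,"wy":0,"wz":0,"jaw":20},
])

```text
time_s: 36.95
ee_pos: [0.4428, -0.1998, 0.1384]
eef_rot: [3.142, -0.0, -0.077]
force: [0.4, -0.1, -1.2]
grip_width: 0.0465
```

Request:
carry_out([
  {"x":-0.1,"y":1,"z":0,"wx":0,"wy":0,"wz":0,"jaw":20},
  {"x":-0.1,"y":1,"z":0,"wx":0,"wy":0,"wz":0,"jaw":20},
  {"x":0,"y":1,"z":0,"wx":0,"wy":0,"wz":0,"jaw":20},
  {"x":0,"y":1,"z":0,"wx":0,"wy":0,"wz":0,"jaw":20},
  {"x":0,"y":0.9,"z":0,"wx":0,"wy":0,"wz":0,"jaw":20},
  {"x":0,"y":0.4,"z":0,"wx":0,"wy":0,"wz":0,"jaw":20},
  {"x":0,"y":0,"z":0,"wx":0,"wy":0,"wz":0,"jaw":20},
  {"x":0,"y":0,"z":0,"wx":0,"wy":0,"wz":0,"jaw":20},
])

```text
time_s: 37.62
ee_pos: [0.4309, -0.3039, 0.1379]
eef_rot: [-3.141, 0.0, -0.077]
force: [-0.3, -0.1, -1.9]
grip_width: 0.0464
```

Run:
```python
from h import *
st(); plan(.43,-.306,.067,-.077)
im=ctrl.camera("scene");cv2.imwrite("pics/s24.png",cv2.resize(im[80:280,80:300],None,fx=3.5,fy=3,interpolation=2))
im=ctrl.camera("top");cv2.imwrite("pics/t24.png",cv2.resize(im[120:290,200:400],None,fx=3.5,fy=3.5,interpolation=2))
```

```text
37.62 [ 0.4309 -0.3039  0.1379] [-3.141  0.    -0.077] F [-0.27 -0.08 -1.92] w 0.0464 q [-0.68  0.32  1.66  0.    1.16  0.96]
units xyz (tool) [-0.04  0.11  3.54] yaw -0.0775 dist mm 70.9
units w [-0.    0.   -0.01]
```

View pics/s24.png

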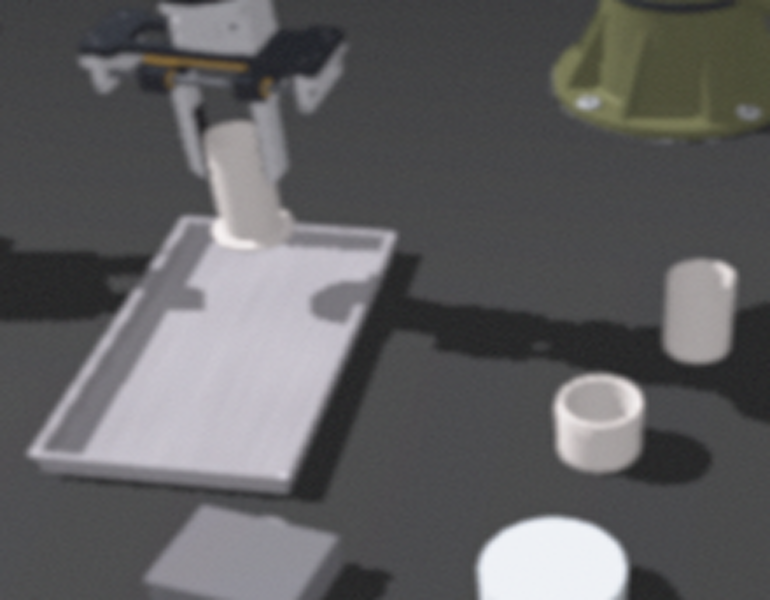

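View pics/t24.png

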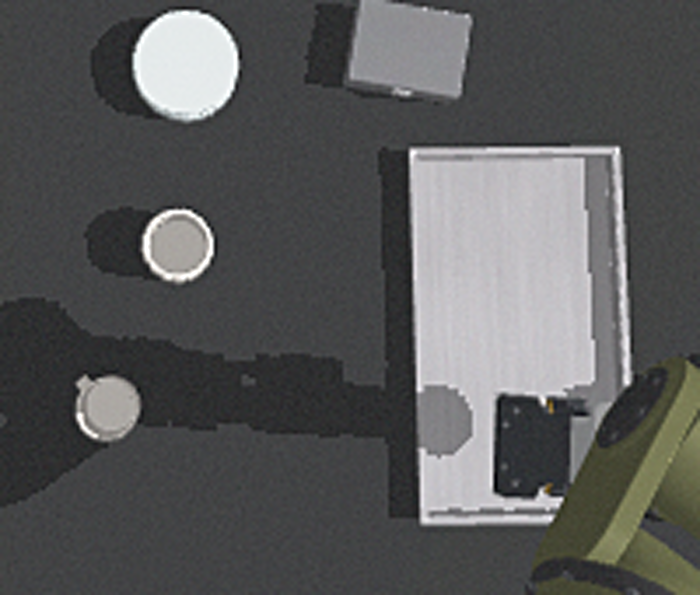

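Request:
carry_out([
  {"x":0,"y":0.1,"z":0.6,"wx":0,"wy":0,"wz":0,"jaw":20},
  {"x":0,"y":0,"z":0.8,"wx":0,"wy":0,"wz":0,"jaw":20},
  {"x":0,"y":0,"z":0.8,"wx":0,"wy":0,"wz":0,"jaw":20},
  {"x":0,"y":0,"z":0.7,"wx":0,"wy":0,"wz":0,"jaw":20},
  {"x":0,"y":0,"z":0.3,"wx":0,"wy":0,"wz":0,"jaw":20},
  {"x":0,"y":0,"z":0.2,"wx":0,"wy":0,"wz":0,"jaw":20},
  {"x":0,"y":0,"z":0,"wx":0,"wy":0,"wz":0,"jaw":20},
  {"x":0,"y":0,"z":0,"wx":0,"wy":0,"wz":0,"jaw":20},
])

```text
time_s: 38.38
ee_pos: [0.4312, -0.3062, 0.0705]
eef_rot: [3.141, -0.001, -0.077]
force: [-0.1, -1.1, -0.9]
grip_width: 0.0467
```

Request:
carry_out([
  {"x":0,"y":0,"z":0.1,"wx":0,"wy":0,"wz":0,"jaw":20},
  {"x":0,"y":0,"z":0.08,"wx":0,"wy":0,"wz":0,"jaw":20},
  {"x":0,"y":0,"z":0,"wx":0,"wy":0,"wz":0,"jaw":20},
  {"x":0,"y":0,"z":0,"wx":0,"wy":0,"wz":0,"jaw":20},
])

```text
time_s: 38.72
ee_pos: [0.4311, -0.3067, 0.0668]
eef_rot: [3.141, -0.001, -0.077]
force: [-1.0, -0.4, 3.4]
grip_width: 0.0466
```

Floor contact (+3 N). Release and lift.

Request:
carry_out([
  {"x":0,"y":0,"z":0,"wx":0,"wy":0,"wz":0,"jaw":60},
  {"x":0,"y":0,"z":0,"wx":0,"wy":0,"wz":0,"jaw":70},
  {"x":0,"y":0,"z":0,"wx":0,"wy":0,"wz":0,"jaw":85},
  {"x":0,"y":0,"z":0,"wx":0,"wy":0,"wz":0,"jaw":95},
  {"x":0,"y":0,"z":0,"wx":0,"wy":0,"wz":0,"jaw":95},
  {"x":0,"y":0,"z":0,"wx":0,"wy":0,"wz":0,"jaw":95},
  {"x":0,"y":0,"z":0,"wx":0,"wy":0,"wz":0,"jaw":95},
  {"x":0,"y":0,"z":-0.5,"wx":0,"wy":0,"wz":0,"jaw":100},
  {"x":0,"y":0,"z":-0.9,"wx":0,"wy":0,"wz":0,"jaw":100},
  {"x":0,"y":0,"z":-1,"wx":0,"wy":0,"wz":0,"jaw":100},
  {"x":0,"y":0,"z":-1,"wx":0,"wy":0,"wz":0,"jaw":100},
  {"x":0,"y":0,"z":-1,"wx":0,"wy":0,"wz":0,"jaw":100},
])

```text
time_s: 39.72
ee_pos: [0.4308, -0.3062, 0.156]
eef_rot: [3.141, -0.0, -0.077]
force: [0.2, -1.0, -0.9]
grip_width: 0.0942
```

Request:
carry_out([
  {"x":0,"y":-0.3,"z":-0.6,"wx":0,"wy":0,"wz":0,"jaw":100},
  {"x":0,"y":-0.8,"z":0,"wx":0,"wy":0,"wz":0,"jaw":100},
  {"x":0,"y":-1,"z":0,"wx":0,"wy":0,"wz":0,"jaw":100},
  {"x":0,"y":-1,"z":0,"wx":0,"wy":0,"wz":0,"jaw":100},
  {"x":0,"y":-1,"z":0,"wx":0,"wy":0,"wz":0,"jaw":100},
  {"x":0,"y":-1,"z":0,"wx":0,"wy":0,"wz":0,"jaw":100},
  {"x":0,"y":-1,"z":0,"wx":0,"wy":0,"wz":0,"jaw":100},
  {"x":0,"y":-1,"z":0,"wx":0,"wy":0,"wz":0,"jaw":100},
])

```text
time_s: 40.38
ee_pos: [0.4416, -0.1633, 0.1665]
eef_rot: [-3.142, -0.0, -0.077]
force: [-0.4, -1.7, -0.2]
grip_width: 0.0939
```

Run:
```python
from h import *
st(); plan(.459,.0546,.16,-.077)
im=ctrl.camera("scene");cv2.imwrite("pics/s25.png",cv2.resize(im[80:280,80:300],None,fx=3.5,fy=3,interpolation=2))
im=ctrl.camera("top");cv2.imwrite("pics/t25.png",cv2.resize(im[120:290,200:400],None,fx=3.5,fy=3.5,interpolation=2))
```

```text
40.38 [ 0.4416 -0.1633  0.1665] [-3.142 -0.    -0.077] F [-0.39 -1.67 -0.16] w 0.0939 q [-0.43  0.16  1.79  0.    1.19  1.22]
units xyz (tool) [  0.03 -10.93   0.33] yaw -0.077 dist mm 218.7
units w [-0. -0.  0.]
```

View pics/s25.png

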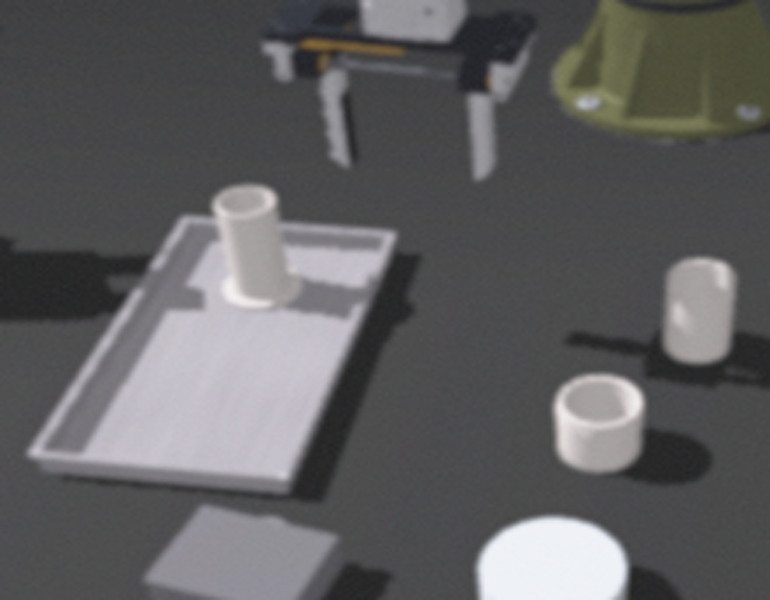

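View pics/t25.png

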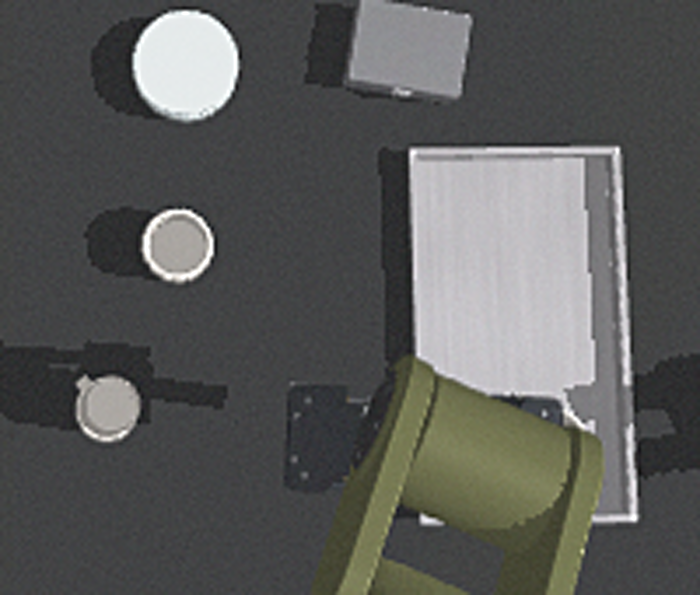

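Cylinder stands in the tray (scene crop (262,290)). Beaker next.

Request:
carry_out([
  {"x":0,"y":-1,"z":0,"wx":0,"wy":0,"wz":0,"jaw":100},
  {"x":0,"y":-1,"z":0,"wx":0,"wy":0,"wz":0,"jaw":100},
  {"x":0,"y":-1,"z":0,"wx":0,"wy":0,"wz":0,"jaw":100},
  {"x":0,"y":-1,"z":0,"wx":0,"wy":0,"wz":0,"jaw":100},
  {"x":0,"y":-1,"z":0,"wx":0,"wy":0,"wz":0,"jaw":100},
  {"x":0,"y":-1,"z":0,"wx":0,"wy":0,"wz":0,"jaw":100},
  {"x":0,"y":-1,"z":0,"wx":0,"wy":0,"wz":0,"jaw":100},
  {"x":0,"y":-1,"z":0,"wx":0,"wy":0,"wz":0,"jaw":100},
  {"x":0,"y":-1,"z":0,"wx":0,"wy":0,"wz":0,"jaw":100},
  {"x":0,"y":-0.7,"z":0,"wx":0,"wy":0,"wz":0,"jaw":100},
  {"x":0,"y":0,"z":0,"wx":0,"wy":0,"wz":0,"jaw":100},
  {"x":0,"y":0,"z":0,"wx":0,"wy":0,"wz":0,"jaw":100},
])

```text
time_s: 41.48
ee_pos: [0.4567, 0.0286, 0.1663]
eef_rot: [3.141, 0.0, -0.076]
force: [0.4, -0.7, -0.1]
grip_width: 0.0942
```

Run:
```python
from h import *
st(); plan(.459,.0546,.031,-.077)
im=ctrl.camera("scene");cv2.imwrite("pics/s26.png",cv2.resize(im[90:250,190:330],None,fx=5,fy=3.75,interpolation=2))
```

```text
41.48 [0.4567 0.0286 0.1663] [ 3.141  0.    -0.076] F [ 0.42 -0.68 -0.06] w 0.0942 q [-0.02  0.13  1.82 -0.    1.19  1.63]
units xyz (tool) [ 0.02 -1.31  6.77] yaw -0.0759 dist mm 137.8
units w [0.   0.   0.01]
```

View pics/s26.png

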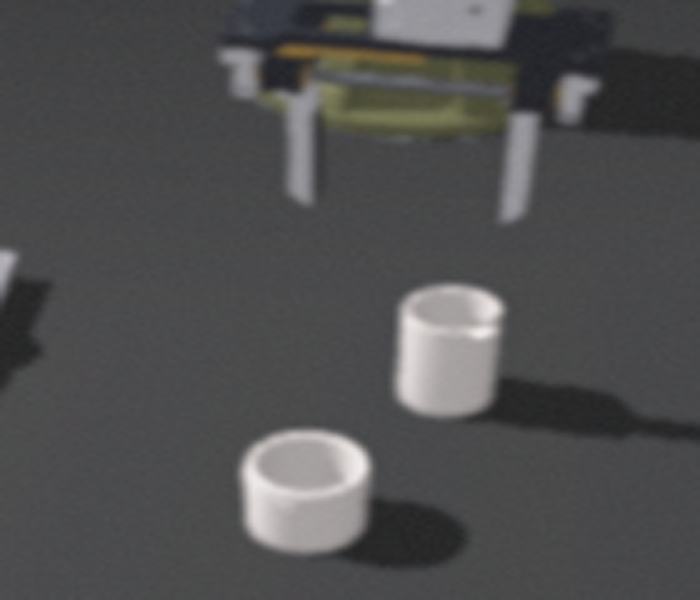

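Request:
carry_out([
  {"x":0,"y":-0.7,"z":0,"wx":0,"wy":0,"wz":0,"jaw":100},
  {"x":0,"y":-0.6,"z":0,"wx":0,"wy":0,"wz":0,"jaw":100},
  {"x":0,"y":0,"z":0.6,"wx":0,"wy":0,"wz":0,"jaw":100},
  {"x":0,"y":0,"z":0.9,"wx":0,"wy":0,"wz":0,"jaw":100},
  {"x":0,"y":0,"z":0.9,"wx":0,"wy":0,"wz":0,"jaw":100},
  {"x":0,"y":0,"z":0.9,"wx":0,"wy":0,"wz":0,"jaw":100},
  {"x":0,"y":0,"z":0.9,"wx":0,"wy":0,"wz":0,"jaw":100},
  {"x":0,"y":0,"z":0.9,"wx":0,"wy":0,"wz":0,"jaw":100},
  {"x":0,"y":0,"z":0.9,"wx":0,"wy":0,"wz":0,"jaw":100},
  {"x":0,"y":0,"z":0.6,"wx":0,"wy":0,"wz":0,"jaw":100},
  {"x":0,"y":0,"z":0,"wx":0,"wy":0,"wz":0,"jaw":100},
  {"x":0,"y":0,"z":0,"wx":0,"wy":0,"wz":0,"jaw":80},
])

```text
time_s: 42.53
ee_pos: [0.4586, 0.0538, 0.0342]
eef_rot: [3.141, 0.001, -0.078]
force: [0.5, -0.1, 0.1]
grip_width: 0.0901
```

Request:
carry_out([
  {"x":0,"y":0,"z":0,"wx":0,"wy":0,"wz":0,"jaw":60},
  {"x":0,"y":0,"z":0,"wx":0,"wy":0,"wz":0,"jaw":40},
  {"x":0,"y":0,"z":0,"wx":0,"wy":0,"wz":0,"jaw":20},
  {"x":0,"y":0,"z":0,"wx":0,"wy":0,"wz":0,"jaw":20},
  {"x":0,"y":0,"z":0,"wx":0,"wy":0,"wz":0,"jaw":20},
  {"x":0,"y":0,"z":0,"wx":0,"wy":0,"wz":0,"jaw":20},
  {"x":0,"y":0,"z":0,"wx":0,"wy":0,"wz":0,"jaw":20},
  {"x":0,"y":0,"z":0,"wx":0,"wy":0,"wz":0,"jaw":20},
])

```text
time_s: 43.2
ee_pos: [0.4588, 0.0547, 0.0345]
eef_rot: [-3.142, -0.0, -0.077]
force: [-1.2, -0.2, 4.9]
grip_width: 0.0521
```

Run:
```python
from h import *
st(); plan(.515,-.306,.12,-.077)
```

```text
43.2 [0.4588 0.0547 0.0345] [-3.142 -0.    -0.077] F [-1.15 -0.15  4.9 ] w 0.0521 q [0.04 0.34 1.92 0.   0.88 1.69]
units xyz (tool) [ 4.19 17.77 -4.28] yaw -0.0769 dist mm 374.9
units w [-0. -0.  0.]
```

Request:
carry_out([
  {"x":0,"y":0,"z":-0.4,"wx":0,"wy":0,"wz":0,"jaw":20},
  {"x":0,"y":0,"z":-0.8,"wx":0,"wy":0,"wz":0,"jaw":20},
  {"x":0,"y":0,"z":-1,"wx":0,"wy":0,"wz":0,"jaw":20},
  {"x":0.4,"y":0,"z":-1,"wx":0,"wy":0,"wz":0,"jaw":20},
  {"x":0.6,"y":0.5,"z":-1,"wx":0,"wy":0,"wz":0,"jaw":20},
  {"x":0.6,"y":0.9,"z":-0.2,"wx":0,"wy":0,"wz":0,"jaw":20},
  {"x":0.6,"y":1,"z":0,"wx":0,"wy":0,"wz":0,"jaw":20},
  {"x":0.6,"y":1,"z":0,"wx":0,"wy":0,"wz":0,"jaw":20},
  {"x":0.6,"y":1,"z":0,"wx":0,"wy":0,"wz":0,"jaw":20},
  {"x":0.6,"y":1,"z":0,"wx":0,"wy":0,"wz":0,"jaw":20},
  {"x":0.2,"y":1,"z":0,"wx":0,"wy":0,"wz":0,"jaw":20},
  {"x":0,"y":1,"z":0,"wx":0,"wy":0,"wz":0,"jaw":20},
])

```text
time_s: 44.2
ee_pos: [0.5315, -0.1004, 0.1225]
eef_rot: [-3.141, 0.0, -0.077]
force: [0.5, 0.2, -1.6]
grip_width: 0.0523
```

Request:
carry_out([
  {"x":0,"y":1,"z":0,"wx":0,"wy":0,"wz":0,"jaw":20},
  {"x":0,"y":1,"z":0,"wx":0,"wy":0,"wz":0,"jaw":20},
  {"x":0,"y":1,"z":0,"wx":0,"wy":0,"wz":0,"jaw":20},
  {"x":0,"y":1,"z":0,"wx":0,"wy":0,"wz":0,"jaw":20},
  {"x":0,"y":1,"z":0,"wx":0,"wy":0,"wz":0,"jaw":20},
  {"x":0,"y":1,"z":0,"wx":0,"wy":0,"wz":0,"jaw":20},
  {"x":0,"y":1,"z":0,"wx":0,"wy":0,"wz":0,"jaw":20},
  {"x":0,"y":1,"z":0,"wx":0,"wy":0,"wz":0,"jaw":20},
  {"x":0,"y":1,"z":0,"wx":0,"wy":0,"wz":0,"jaw":20},
  {"x":0,"y":1,"z":0,"wx":0,"wy":0,"wz":0,"jaw":20},
  {"x":0,"y":0.3,"z":0,"wx":0,"wy":0,"wz":0,"jaw":20},
  {"x":0,"y":0,"z":0,"wx":0,"wy":0,"wz":0,"jaw":20},
])

```text
time_s: 45.2
ee_pos: [0.5148, -0.3057, 0.1223]
eef_rot: [-3.141, 0.0, -0.079]
force: [-0.0, 0.8, -1.2]
grip_width: 0.0519
```

Run:
```python
from h import *
st(); plan(.518,-.306,.0375,-.077)
im=ctrl.camera("scene");cv2.imwrite("pics/s27.png",cv2.resize(im[80:280,80:300],None,fx=3.5,fy=3,interpolation=2))
```

```text
45.2 [ 0.5148 -0.3057  0.1223] [-3.141  0.    -0.079] F [-0.04  0.78 -1.16] w 0.0519 q [-0.6   0.48  1.47 -0.    1.19  1.05]
units xyz (tool) [0.16 0.   4.24] yaw -0.0786 dist mm 84.8
units w [-0.    0.   -0.02]
```

View pics/s27.png

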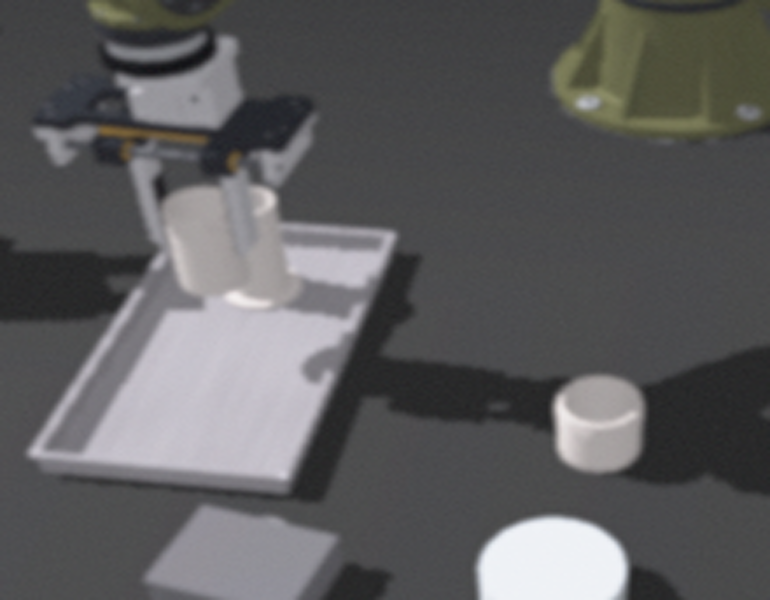

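Request:
carry_out([
  {"x":0.16,"y":0,"z":0.6,"wx":0,"wy":0,"wz":0,"jaw":20},
  {"x":0,"y":0,"z":0.9,"wx":0,"wy":0,"wz":0,"jaw":20},
  {"x":0,"y":0,"z":0.9,"wx":0,"wy":0,"wz":0,"jaw":20},
  {"x":0,"y":0,"z":0.9,"wx":0,"wy":0,"wz":0,"jaw":20},
  {"x":0,"y":0,"z":0.5,"wx":0,"wy":0,"wz":0,"jaw":20},
  {"x":0,"y":0,"z":0.3,"wx":0,"wy":0,"wz":0,"jaw":20},
  {"x":0,"y":0,"z":0,"wx":0,"wy":0,"wz":0,"jaw":20},
  {"x":0,"y":0,"z":0,"wx":0,"wy":0,"wz":0,"jaw":20},
  {"x":0,"y":0,"z":0,"wx":0,"wy":0,"wz":0,"jaw":20},
])

```text
time_s: 46.0
ee_pos: [0.519, -0.3051, 0.0412]
eef_rot: [3.141, -0.001, -0.077]
force: [0.0, 0.3, -1.2]
grip_width: 0.0521
```

Request:
carry_out([
  {"x":0,"y":0,"z":0.08,"wx":0,"wy":0,"wz":0,"jaw":20},
  {"x":0,"y":0,"z":0.07,"wx":0,"wy":0,"wz":0,"jaw":20},
  {"x":0,"y":0,"z":0,"wx":0,"wy":0,"wz":0,"jaw":20},
  {"x":0,"y":0,"z":0,"wx":0,"wy":0,"wz":0,"jaw":20},
])

```text
time_s: 46.33
ee_pos: [0.5186, -0.3051, 0.0376]
eef_rot: [3.141, -0.001, -0.077]
force: [0.0, -0.8, 0.8]
grip_width: 0.0519
```

Request:
carry_out([
  {"x":0,"y":0,"z":0.06,"wx":0,"wy":0,"wz":0,"jaw":20},
  {"x":0,"y":0,"z":0,"wx":0,"wy":0,"wz":0,"jaw":20},
  {"x":0,"y":0,"z":0,"wx":0,"wy":0,"wz":0,"jaw":20},
])

```text
time_s: 46.58
ee_pos: [0.5188, -0.3052, 0.0374]
eef_rot: [3.141, -0.001, -0.077]
force: [-3.8, 2.4, 12.3]
grip_width: 0.0521
```

Firm contact; release and lift.

Request:
carry_out([
  {"x":0,"y":0,"z":-0.04,"wx":0,"wy":0,"wz":0,"jaw":62},
  {"x":0,"y":0,"z":0,"wx":0,"wy":0,"wz":0,"jaw":75},
  {"x":0,"y":0,"z":0,"wx":0,"wy":0,"wz":0,"jaw":90},
  {"x":0,"y":0,"z":0,"wx":0,"wy":0,"wz":0,"jaw":100},
  {"x":0,"y":0,"z":0,"wx":0,"wy":0,"wz":0,"jaw":100},
  {"x":0,"y":0,"z":0,"wx":0,"wy":0,"wz":0,"jaw":100},
  {"x":0,"y":0,"z":0,"wx":0,"wy":0,"wz":0,"jaw":100},
  {"x":0,"y":0,"z":-0.5,"wx":0,"wy":0,"wz":0,"jaw":100},
  {"x":0,"y":0,"z":-0.9,"wx":0,"wy":0,"wz":0,"jaw":100},
  {"x":0,"y":0,"z":-1,"wx":0,"wy":0,"wz":0,"jaw":100},
  {"x":0,"y":0,"z":-1,"wx":0,"wy":0,"wz":0,"jaw":100},
  {"x":0,"y":0,"z":-1,"wx":0,"wy":0,"wz":0,"jaw":100},
])

```text
time_s: 47.58
ee_pos: [0.5184, -0.305, 0.1266]
eef_rot: [3.141, -0.0, -0.077]
force: [-0.6, 0.4, 0.1]
grip_width: 0.0941
```

Request:
carry_out([
  {"x":0,"y":0,"z":-1,"wx":0,"wy":0,"wz":0,"jaw":100},
  {"x":0,"y":-0.8,"z":-0.4,"wx":0,"wy":0,"wz":0,"jaw":100},
  {"x":0.2,"y":-1,"z":0,"wx":0,"wy":0,"wz":0,"jaw":100},
  {"x":0.2,"y":-1,"z":0,"wx":0,"wy":0,"wz":0,"jaw":100},
  {"x":0.2,"y":-1,"z":0,"wx":0,"wy":0,"wz":0,"jaw":100},
  {"x":0.2,"y":-1,"z":0,"wx":0,"wy":0,"wz":0,"jaw":100},
  {"x":0.2,"y":-1,"z":0,"wx":0,"wy":0,"wz":0,"jaw":100},
  {"x":0.2,"y":-1,"z":0,"wx":0,"wy":0,"wz":0,"jaw":100},
  {"x":0.2,"y":-1,"z":0,"wx":0,"wy":0,"wz":0,"jaw":100},
])

```text
time_s: 48.33
ee_pos: [0.5583, -0.1497, 0.153]
eef_rot: [-3.141, 0.0, -0.077]
force: [0.2, -0.5, -0.0]
grip_width: 0.0939
```

Run:
```python
from h import *
st()
im=ctrl.camera("scene");cv2.imwrite("pics/s28.png",cv2.resize(im[80:280,80:300],None,fx=3.5,fy=3,interpolation=2))
im=ctrl.camera("top");cv2.imwrite("pics/t28.png",cv2.resize(im[160:260,210:310],None,fx=6,fy=6,interpolation=2))
for c in("scene","top"): 
  for k in ctrl.mark_of(c,"pot")[:2]: print(c,k,onz(c,k["position"],0).round(4))
```

```text
48.33 [ 0.5583 -0.1497  0.153 ] [-3.141  0.    -0.077] F [ 0.18 -0.45 -0.01] w 0.0939 q [-0.33  0.41  1.5   0.    1.23  1.32]
scene {'position': [228.6, 253.8], 'conf': 0.61} [0.5976 0.003  0.    ]
top {'position': [186.8, 251.2], 'conf': 0.75} [ 0.6097 -0.0084  0.    ]
```

View pics/s28.png

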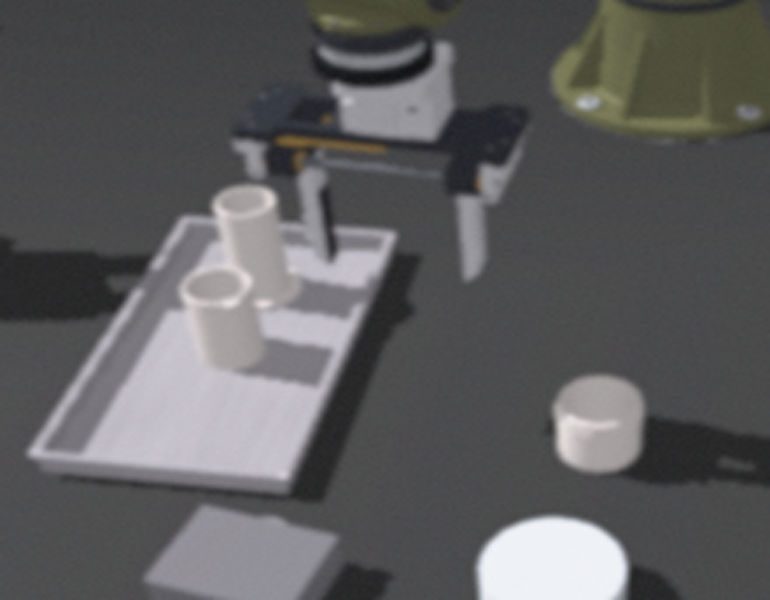

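View pics/t28.png

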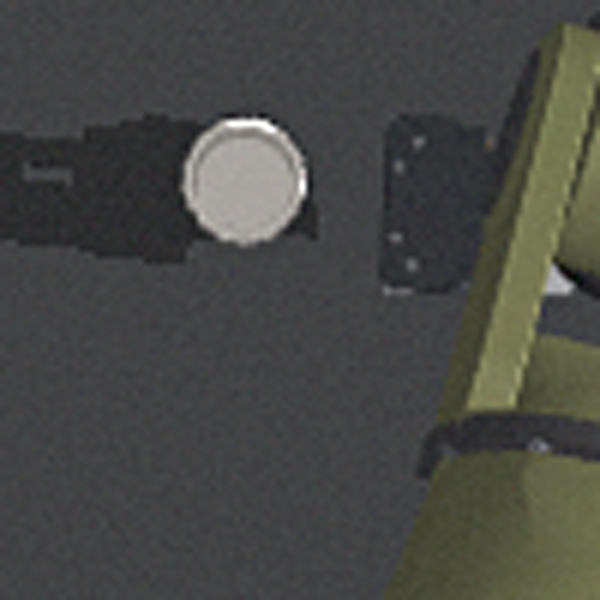

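Run:
```python
from h import *
p=onz("top",((181+.5)/6-.5+160,(245+.5)/6-.5+210),.055)+[0.0005,.0008,0];print(p)
plan(p[0],p[1],.12,-.077); plan(p[0],p[1],.015,-.077)
```

```text
[ 0.59612138 -0.00472659  0.055     ]
units xyz (tool) [ 1.34 -7.44  1.65] yaw -0.0758 dist mm 154.6
units w [0.   0.   0.02]
units xyz (tool) [ 1.34 -7.44  6.9 ] yaw -0.0758 dist mm 204.6
units w [0.   0.   0.02]
```

Request:
carry_out([
  {"x":0.2,"y":-0.9,"z":0,"wx":0,"wy":0,"wz":0,"jaw":100},
  {"x":0.2,"y":-1,"z":0,"wx":0,"wy":0,"wz":0,"jaw":100},
  {"x":0.2,"y":-1,"z":0,"wx":0,"wy":0,"wz":0,"jaw":100},
  {"x":0.2,"y":-1,"z":0,"wx":0,"wy":0,"wz":0,"jaw":100},
  {"x":0.2,"y":-1,"z":0,"wx":0,"wy":0,"wz":0,"jaw":100},
  {"x":0.2,"y":-1,"z":0,"wx":0,"wy":0,"wz":0,"jaw":100},
  {"x":0.1,"y":-1,"z":0,"wx":0,"wy":0,"wz":0,"jaw":100},
  {"x":0,"y":-0.5,"z":0,"wx":0,"wy":0,"wz":0,"jaw":100},
  {"x":0,"y":0,"z":0.5,"wx":0,"wy":0,"wz":0,"jaw":100},
  {"x":0,"y":0,"z":0.5,"wx":0,"wy":0,"wz":0,"jaw":100},
  {"x":0,"y":0,"z":0,"wx":0,"wy":0,"wz":0,"jaw":100},
])

```text
time_s: 49.45
ee_pos: [0.5944, -0.0072, 0.13]
eef_rot: [3.141, 0.004, -0.078]
force: [0.1, -1.5, -0.7]
grip_width: 0.094
```

Run:
```python
from h import *
st();plan(.5961,-.0047,.015,-.077)
im=ctrl.camera("scene");cv2.imwrite("pics/s29.png",cv2.resize(im[90:250,190:330],None,fx=5,fy=3.75,interpolation=2))
```

```text
49.45 [ 0.5944 -0.0072  0.13  ] [ 3.141  0.004 -0.078] F [ 0.08 -1.45 -0.74] w 0.094 q [-0.07  0.47  1.47 -0.    1.21  1.58]
units xyz (tool) [ 0.1  -0.13  5.75] yaw -0.0779 dist mm 115.0
units w [ 0.    0.05 -0.01]
```

View pics/s29.png

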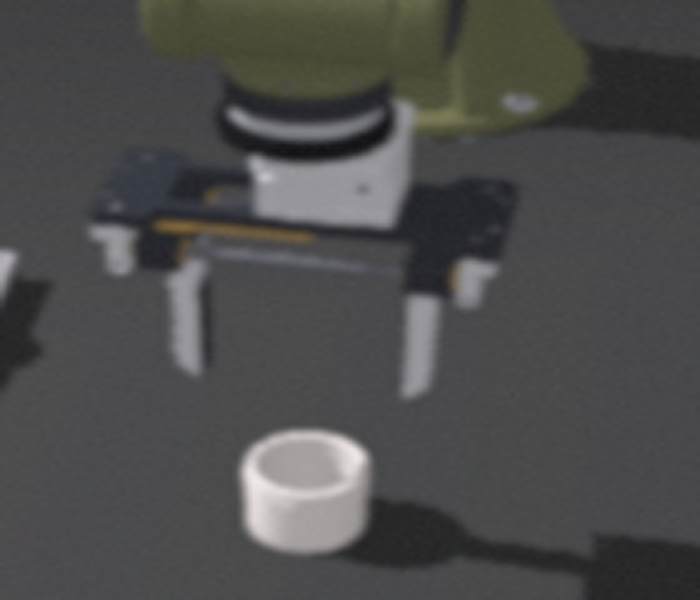

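Aligned over the pot (305,465). Descend to TCP ~0.017 and grip.

Request:
carry_out([
  {"x":0.08,"y":-0.12,"z":0.5,"wx":0,"wy":0,"wz":0,"jaw":100},
  {"x":0,"y":0,"z":0.8,"wx":0,"wy":0,"wz":0,"jaw":100},
  {"x":0,"y":0,"z":0.8,"wx":0,"wy":0,"wz":0,"jaw":100},
  {"x":0,"y":0,"z":0.8,"wx":0,"wy":0,"wz":0,"jaw":100},
  {"x":0,"y":0,"z":0.8,"wx":0,"wy":0,"wz":0,"jaw":100},
  {"x":0,"y":0,"z":0.8,"wx":0,"wy":0,"wz":0,"jaw":100},
  {"x":0,"y":0,"z":0.7,"wx":0,"wy":0,"wz":0,"jaw":100},
  {"x":0,"y":0,"z":0.4,"wx":0,"wy":0,"wz":0,"jaw":100},
  {"x":0,"y":0,"z":0,"wx":0,"wy":0,"wz":0,"jaw":100},
  {"x":0,"y":0,"z":0,"wx":0,"wy":0,"wz":0,"jaw":100},
])

```text
time_s: 50.33
ee_pos: [0.5975, -0.0041, 0.0208]
eef_rot: [3.142, 0.0, -0.077]
force: [-0.6, -0.5, 0.2]
grip_width: 0.094
```

Request:
carry_out([
  {"x":0,"y":0,"z":0,"wx":0,"wy":0,"wz":0,"jaw":80},
  {"x":0,"y":0,"z":0,"wx":0,"wy":0,"wz":0,"jaw":60},
  {"x":0,"y":0,"z":0,"wx":0,"wy":0,"wz":0,"jaw":40},
  {"x":0,"y":0,"z":0,"wx":0,"wy":0,"wz":0,"jaw":30},
  {"x":0,"y":0,"z":0,"wx":0,"wy":0,"wz":0,"jaw":30},
  {"x":0,"y":0,"z":0,"wx":0,"wy":0,"wz":0,"jaw":30},
  {"x":0,"y":0,"z":0,"wx":0,"wy":0,"wz":0,"jaw":30},
  {"x":0,"y":0,"z":0,"wx":0,"wy":0,"wz":0,"jaw":30},
])

```text
time_s: 51.0
ee_pos: [0.5975, -0.0038, 0.0211]
eef_rot: [3.142, -0.0, -0.077]
force: [-0.9, -0.3, 3.3]
grip_width: 0.0608
```

Run:
```python
from h import *
st();plan(.605,-.306,.1,-.077)
```

```text
51.0 [ 0.5975 -0.0038  0.0211] [ 3.142 -0.    -0.077] F [-0.93 -0.35  3.28] w 0.0608 q [-0.07  0.61  1.54 -0.    1.    1.58]
units xyz (tool) [ 1.53 15.03 -3.94] yaw -0.077 dist mm 312.4
units w [ 0. -0.  0.]
```

Request:
carry_out([
  {"x":0,"y":0,"z":-0.4,"wx":0,"wy":0,"wz":0,"jaw":30},
  {"x":0,"y":0,"z":-0.8,"wx":0,"wy":0,"wz":0,"jaw":30},
  {"x":0,"y":0,"z":-1,"wx":0,"wy":0,"wz":0,"jaw":30},
  {"x":0.2,"y":0.4,"z":-1,"wx":0,"wy":0,"wz":0,"jaw":30},
  {"x":0.2,"y":0.8,"z":-0.8,"wx":0,"wy":0,"wz":0,"jaw":30},
  {"x":0.2,"y":1,"z":0,"wx":0,"wy":0,"wz":0,"jaw":30},
  {"x":0.2,"y":1,"z":0,"wx":0,"wy":0,"wz":0,"jaw":30},
  {"x":0.2,"y":1,"z":0,"wx":0,"wy":0,"wz":0,"jaw":30},
  {"x":0.2,"y":1,"z":0,"wx":0,"wy":0,"wz":0,"jaw":30},
  {"x":0.2,"y":1,"z":0,"wx":0,"wy":0,"wz":0,"jaw":30},
  {"x":0.1,"y":1,"z":0,"wx":0,"wy":0,"wz":0,"jaw":30},
  {"x":0,"y":1,"z":0,"wx":0,"wy":0,"wz":0,"jaw":30},
])

```text
time_s: 52.0
ee_pos: [0.6148, -0.1705, 0.1011]
eef_rot: [-3.141, 0.0, -0.077]
force: [0.0, 0.2, -1.1]
grip_width: 0.0604
```

Request:
carry_out([
  {"x":0,"y":1,"z":0,"wx":0,"wy":0,"wz":0,"jaw":30},
  {"x":0,"y":1,"z":0,"wx":0,"wy":0,"wz":0,"jaw":30},
  {"x":0,"y":1,"z":0,"wx":0,"wy":0,"wz":0,"jaw":30},
  {"x":0,"y":1,"z":0,"wx":0,"wy":0,"wz":0,"jaw":30},
  {"x":0,"y":1,"z":0,"wx":0,"wy":0,"wz":0,"jaw":30},
  {"x":0,"y":1,"z":0,"wx":0,"wy":0,"wz":0,"jaw":30},
  {"x":0,"y":0.8,"z":0,"wx":0,"wy":0,"wz":0,"jaw":30},
  {"x":0,"y":0,"z":0,"wx":0,"wy":0,"wz":0,"jaw":30},
  {"x":0,"y":0,"z":0,"wx":0,"wy":0,"wz":0,"jaw":30},
])

```text
time_s: 52.75
ee_pos: [0.604, -0.3056, 0.1007]
eef_rot: [-3.141, 0.0, -0.078]
force: [-0.8, 0.5, -0.7]
grip_width: 0.0605
```

Run:
```python
from h import *
st();plan(.605,-.306,.024,-.077)
im=ctrl.camera("scene");cv2.imwrite("pics/s30.png",cv2.resize(im[80:280,80:300],None,fx=3.5,fy=3,interpolation=2))
```

```text
52.75 [ 0.604  -0.3056  0.1007] [-3.141  0.    -0.078] F [-0.77  0.46 -0.67] w 0.0605 q [-0.52  0.67  1.22  0.    1.25  1.13]
units xyz (tool) [0.05 0.02 3.84] yaw -0.0781 dist mm 76.7
units w [-0.    0.   -0.01]
```

View pics/s30.png

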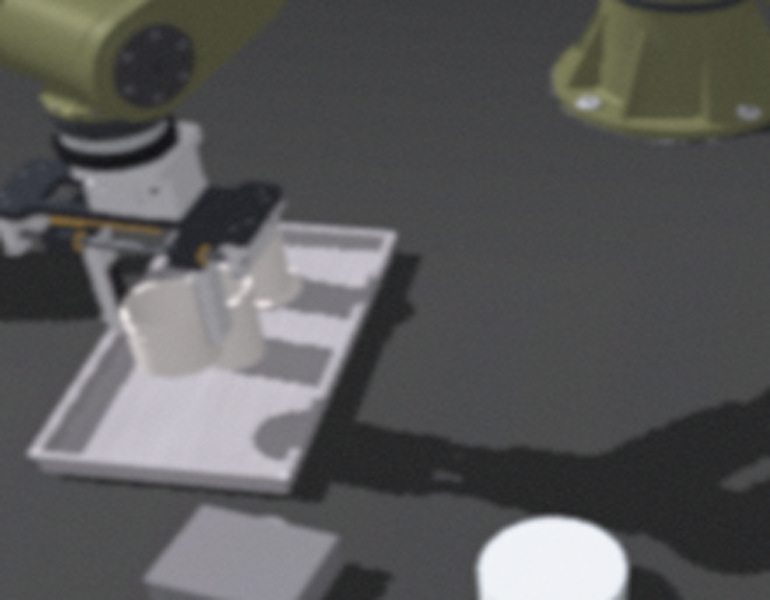

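Request:
carry_out([
  {"x":0.05,"y":0,"z":0.5,"wx":0,"wy":0,"wz":0,"jaw":30},
  {"x":0,"y":0,"z":0.8,"wx":0,"wy":0,"wz":0,"jaw":30},
  {"x":0,"y":0,"z":0.8,"wx":0,"wy":0,"wz":0,"jaw":30},
  {"x":0,"y":0,"z":0.8,"wx":0,"wy":0,"wz":0,"jaw":30},
  {"x":0,"y":0,"z":0.5,"wx":0,"wy":0,"wz":0,"jaw":30},
  {"x":0,"y":0,"z":0.25,"wx":0,"wy":0,"wz":0,"jaw":30},
  {"x":0,"y":0,"z":0,"wx":0,"wy":0,"wz":0,"jaw":30},
  {"x":0,"y":0,"z":0,"wx":0,"wy":0,"wz":0,"jaw":30},
  {"x":0,"y":0,"z":0,"wx":0,"wy":0,"wz":0,"jaw":30},
])

```text
time_s: 53.55
ee_pos: [0.6058, -0.3054, 0.0289]
eef_rot: [3.141, -0.001, -0.077]
force: [-0.2, -0.9, -0.1]
grip_width: 0.0605
```

Request:
carry_out([
  {"x":0,"y":0,"z":0.08,"wx":0,"wy":0,"wz":0,"jaw":30},
  {"x":0,"y":0,"z":0.05,"wx":0,"wy":0,"wz":0,"jaw":30},
  {"x":0,"y":0,"z":0,"wx":0,"wy":0,"wz":0,"jaw":30},
  {"x":0,"y":0,"z":0,"wx":0,"wy":0,"wz":0,"jaw":30},
])

```text
time_s: 53.88
ee_pos: [0.6053, -0.3053, 0.0254]
eef_rot: [3.142, -0.0, -0.077]
force: [-1.0, -0.6, -1.1]
grip_width: 0.0603
```

Request:
carry_out([
  {"x":0,"y":0,"z":0.06,"wx":0,"wy":0,"wz":0,"jaw":30},
  {"x":0,"y":0,"z":0.03,"wx":0,"wy":0,"wz":0,"jaw":30},
  {"x":0,"y":0,"z":0,"wx":0,"wy":0,"wz":0,"jaw":30},
  {"x":0,"y":0,"z":0,"wx":0,"wy":0,"wz":0,"jaw":30},
])

```text
time_s: 54.22
ee_pos: [0.6054, -0.3054, 0.0241]
eef_rot: [3.141, -0.0, -0.077]
force: [-1.8, 0.6, 5.2]
grip_width: 0.0599
```

Contact. Release, lift and move away.

Request:
carry_out([
  {"x":0,"y":0,"z":0,"wx":0,"wy":0,"wz":0,"jaw":70},
  {"x":0,"y":0,"z":0,"wx":0,"wy":0,"wz":0,"jaw":80},
  {"x":0,"y":0,"z":0,"wx":0,"wy":0,"wz":0,"jaw":90},
  {"x":0,"y":0,"z":0,"wx":0,"wy":0,"wz":0,"jaw":100},
  {"x":0,"y":0,"z":0,"wx":0,"wy":0,"wz":0,"jaw":100},
  {"x":0,"y":0,"z":0,"wx":0,"wy":0,"wz":0,"jaw":100},
  {"x":0,"y":0,"z":0,"wx":0,"wy":0,"wz":0,"jaw":100},
  {"x":0,"y":0,"z":-0.5,"wx":0,"wy":0,"wz":0,"jaw":100},
  {"x":0,"y":0,"z":-0.9,"wx":0,"wy":0,"wz":0,"jaw":100},
  {"x":0,"y":0,"z":-1,"wx":0,"wy":0,"wz":0,"jaw":100},
  {"x":0,"y":0,"z":-1,"wx":0,"wy":0,"wz":0,"jaw":100},
  {"x":0,"y":0,"z":-1,"wx":0,"wy":0,"wz":0,"jaw":100},
])

```text
time_s: 55.22
ee_pos: [0.6053, -0.3053, 0.1133]
eef_rot: [3.141, -0.0, -0.077]
force: [0.4, 0.9, -0.2]
grip_width: 0.0941
```

Request:
carry_out([
  {"x":0,"y":0,"z":-1,"wx":0,"wy":0,"wz":0,"jaw":100},
  {"x":0,"y":0,"z":-1,"wx":0,"wy":0,"wz":0,"jaw":100},
  {"x":0,"y":0,"z":-1,"wx":0,"wy":0,"wz":0,"jaw":100},
  {"x":0,"y":-0.8,"z":-0.8,"wx":0,"wy":0,"wz":0,"jaw":100},
  {"x":-0.2,"y":-1,"z":0,"wx":0,"wy":0,"wz":0,"jaw":100},
  {"x":-0.4,"y":-1,"z":0,"wx":0,"wy":0,"wz":0,"jaw":100},
  {"x":-0.4,"y":-1,"z":0,"wx":0,"wy":0,"wz":0,"jaw":100},
  {"x":-0.4,"y":-1,"z":0,"wx":0,"wy":0,"wz":0,"jaw":100},
  {"x":-0.4,"y":-1,"z":0,"wx":0,"wy":0,"wz":0,"jaw":100},
  {"x":-0.4,"y":-1,"z":0,"wx":0,"wy":0,"wz":0,"jaw":100},
  {"x":-0.4,"y":-1,"z":0,"wx":0,"wy":0,"wz":0,"jaw":100},
  {"x":-0.4,"y":-1,"z":0,"wx":0,"wy":0,"wz":0,"jaw":100},
])

```text
time_s: 56.22
ee_pos: [0.5584, -0.1233, 0.188]
eef_rot: [-3.142, -0.0, -0.077]
force: [-0.1, -0.1, 0.2]
grip_width: 0.0941
```

Request:
carry_out([
  {"x":-0.4,"y":-1,"z":0,"wx":0,"wy":0,"wz":0,"jaw":100},
  {"x":-0.4,"y":-1,"z":0,"wx":0,"wy":0,"wz":0,"jaw":100},
  {"x":-0.4,"y":-1,"z":0,"wx":0,"wy":0,"wz":0,"jaw":100},
  {"x":-0.4,"y":-1,"z":0,"wx":0,"wy":0,"wz":0,"jaw":100},
  {"x":-0.4,"y":-1,"z":0,"wx":0,"wy":0,"wz":0,"jaw":100},
  {"x":0,"y":0,"z":0,"wx":0,"wy":0,"wz":0,"jaw":100},
  {"x":0,"y":0,"z":0,"wx":0,"wy":0,"wz":0,"jaw":100},
])

```text
time_s: 56.8
ee_pos: [0.5266, -0.0213, 0.1882]
eef_rot: [3.142, -0.001, -0.075]
force: [-0.3, -0.7, 0.0]
grip_width: 0.0941
```

Run:
```python
from h import *
st()
im=ctrl.camera("scene");cv2.imwrite("pics/s31.png",cv2.resize(im,None,fx=1.5,fy=1.5,interpolation=2))
im=ctrl.camera("top");cv2.imwrite("pics/t31.png",cv2.resize(im,None,fx=1.5,fy=1.5,interpolation=2))
marks(["cylinder","beaker","pot","tray","wash_bottle","slide_box","dishes","brush_eye","brush_tip"],.003)
```

```text
56.8 [ 0.5266 -0.0213  0.1882] [ 3.142e+00 -1.000e-03 -7.500e-02] F [-0.27 -0.69  0.03] w 0.0941 q [-0.11  0.26  1.61 -0.    1.27  1.54]
cylinder top [(0.79, array([ 0.4192, -0.3079])), (0.54, array([ 0.5198, -0.3043]))]
beaker scene [(0.8, array([ 0.5189, -0.3055]))]
beaker top [(0.6, array([ 0.5168, -0.3013]))]
   tri [ 0.5172 -0.304   0.0012]
pot scene [(0.61, array([ 0.6019, -0.3039]))]
pot top [(0.83, array([ 0.6185, -0.3049]))]
   tri [ 0.6164 -0.2985  0.0189]
tray scene [(0.74, array([ 0.5253, -0.302 ])), (0.45, array([0.3863, 0.3223]))]
tray top [(0.92, array([ 0.5145, -0.3034]))]
   tri [ 0.5147 -0.3066 -0.0075]
wash_bottle scene [(0.83, array([0.7468, 0.2283]))]
wash_bottle top [(0.73, array([0.7402, 0.2338]))]
   tri [ 0.7415  0.2323 -0.0035]
slide_box scene [(0.83, array([ 0.777 , -0.2098]))]
slide_box top [(0.71, array([ 0.7673, -0.2176]))]
   tri [ 0.7693 -0.2168 -0.0081]
dishes scene [(0.63, array([ 0.5243, -0.3131])), (0.6, array([ 0.7596, -0.0071]))]
dishes top [(0.81, array([ 0.7567, -0.0238])), (0.53, array([0.4357, 0.3151]))]
   tri [ 0.7384 -0.1065  0.2375]
brush_eye scene [(0.61, array([0.0787, 0.4003]))]
brush_eye top [(0.66, array([0.415 , 0.3898]))]
   tri [0.4329 0.3106 0.229 ]
brush_tip scene [(0.81, array([0.3917, 0.3148])), (0.5, array([ 0.779 , -0.2146]))]
brush_tip top [(0.57, array([0.4295, 0.3129]))]
   tri [0.4317 0.3042 0.0368]
```

View pics/s31.png

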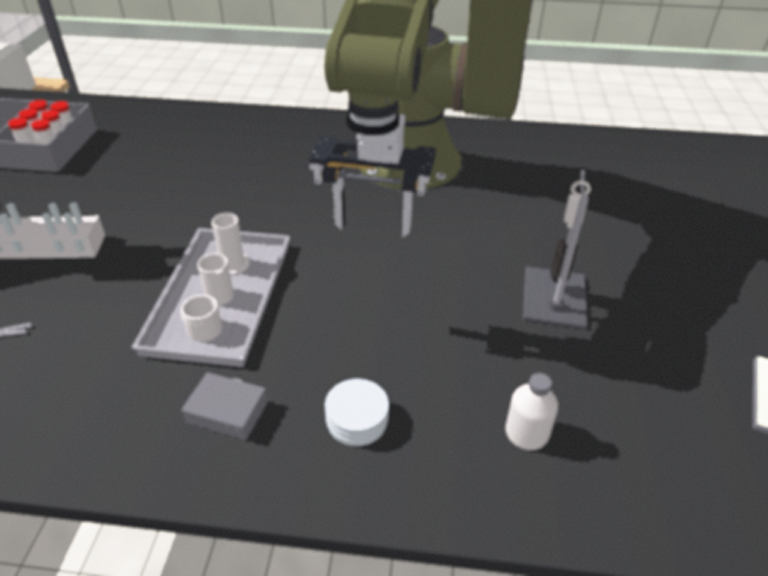

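View pics/t31.png

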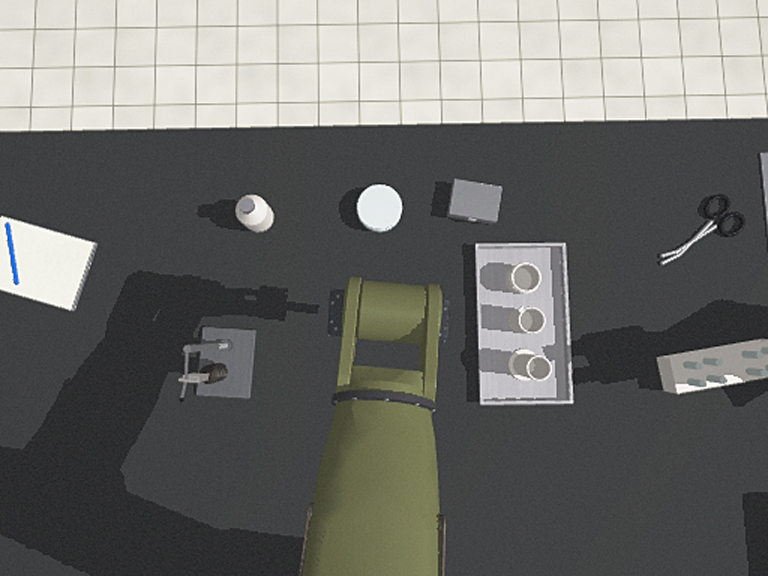

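Both pictures show the three pieces upright in the tray (scene (228,240), (215,278), (202,318)), the brush on its hook (580,190), and the bottle, box and dishes where they were. Handing in.

```bash
python3 -c "
from station import ctrl
print(ctrl.hand_in())"
```

```text
the job is handed in; nothing more can be done
None
```

I finished the washing-up and handed it in at about 57 s of the 210 s allowed; the hand-in gives no verdict.

**What I did**
- I lifted the brush off its hook and brushed the cylinder, the beaker and the pot in that order on the bench. Each got the full down, up to the mouth and down again.
- At the bottom of each stroke the arm's readings put the tip about 6 mm above the bench, roughly 2 mm above the floor of the piece. I didn't push down to touch the floor.
- I hung the brush back on its hook, then set all three pieces in the tray. Each was lowered until I felt the floor, then released.
- The pot was knocked about 25 mm aside after it had been brushed, so I measured its new place before gripping it.

**Last checks**
- **Ware:** both pictures show all three upright in the tray. They were released about 85 mm apart along the tray, near its midline.
- **Brush:** it hangs upright on the hook, with the eye measured about 1 cm from the seat.
- **Left alone:** the wash bottle, slide box and dishes look unmoved.
- **Robot:** the gripper is open and clear of everything.

**Disagreements:** A few network readings were off.
- One pot position was out by about 15 mm.
- The cylinder was marked about 12 mm from where I released it in the top view and missed in the scene view.
- One dishes match in the scene view was false, on the tray.

In each case I went by the pictures and the arm's own position.

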